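Pack the hearing aid drying case for the night

ROBOT

A 6-joint arm with a two-finger parallel gripper is mounted at the origin on the work surface. World frame = base frame: x ahead of the robot, y to its left, z up, the work surface at z = 0. Lengths are in m, angles in rad, forces in N, time in s.
With the tool pointing down it reaches from about 0.375 to 0.9 m from the base axis. Payload 3.1 kg.
Tool frame: the origin (TCP) lies between the finger pads; the fingertips stand 8 mm ahead of it and the grasp point (between the pads) lies 11 mm behind it; z points along the fingers, y is the line along which they close (so a half turn about z gives the same grasp; the last joint's range is limited). The gripper opens to 87 mm and grips with 3 to 60 N. Pads are 19 mm wide; open, the fingers measure 117 mm over their backs; the gripper's body (75 mm by 190 mm) begins 51 mm behind the grasp point.
Start: joints at [0.98, 0.527, 1.433, -0, 1.181, -0.178], TCP at [0.251, 0.572, 0.231] pointing down, gripper open.
Joint ranges: [-3.08, 3.08], [-0.75, 2.2], [0.22, 2.44], [-1.43, 4.57], [0, 2.65], [-2.85, 2.85]. Speed limits (rad/s): [2.79, 2.79, 3.14, 3.14, 3.14, 3.14].

INTERFACE

Orientations are given as a unit quaternion [x, y, z, w].
In Python, from rig import robot gives the robot as it stands.
- The arm moves only by the tool move_arm, never from a script. Its argument "motion" is text: rows parted by semicolons, each of 5 numbers parted by spaces: the opening, from -1 (shut) to 1 (fully open), then the shift along the tool's x, y, z normalised to -1 to 1, where 1 is 0.2 m, then the turn about the tool's z normalised to -1 to 1, where 1 is pi rad. A call has 1 to 12 rows; each row is the pose to reach, as a shift and turn from the pose commanded when the call began, along the tool's axes at that moment, turning the shorter way round; what a row does not reach only later rows make up. A row lasts 1/12 s, in which the tool goes at most 41.7 mm and 7.16 degrees, less where a joint would pass 70% of its speed; a pose out of reach is approached as far as the arm can. A call with a number of a shift or a turn outside -1 to 1 is refused whole. A call with a gripper value outside its range is refused whole. The fingers move at their own pace and stop on an object; "newtons" is the grip in N (left out, the last holds). Time passes only in rows, so rows that repeat a pose let the fingers close. It gives the time, the measured TCP pose, the force, the opening and the grip force at its end, in the units of the state.
- robot.get_obs(): the state, without advancing time (a new reading comes with each control period).
- robot.camera(name): name is "scene" or "side" or "wrist"; returns (picture, depth): 480x640x3 uint8, red, green, blue; 480x640 float32, m along the optical axis (not along the pixel's ray), 0 where there is no reading.
- robot.camera_model(name): a dict with "mtx" (3x3 intrinsics, pixels), "position" and "attitude" of the camera in the world. Camera axes: x right, y down, z forward; pixel columns grow to the right and rows downward; lengths in m; the calibration is good to about 2 mm. A picture is of the moment at which its call begins: read the wrist's pose just before it. camera_model takes no time and is no camera call; for the wrist camera it gives the pose at the moment of the call.
- robot.hand_in(): hands the job in; it is judged then, once.
The state is a dict: "time": time; "q": joint angles; "joint_velocities": joint speeds; "joint_torque": joint torques, N m; "position": TCP position; "tool_rot": TCP orientation; "ft_force": force on the tool from outside, world axes, zero at the start; "moment": the same for the moment, N m; "grip_width": finger opening in m; "grip_force": force on a finger pad.
Only numpy, scipy, OpenCV 4.12 (cv2) and the standard library are available. Lean on these libraries where they do the work, as an engineer would, in place of code of your own. Each camera call takes 0.05 s, during which the arm holds its last target. There are 200 camera calls.

TASK

Get the hearing aid drying case ready: slide its lid fully open, pour the drying beads from the steel cup into the larger compartment by tipping the cup low over it, put every filter holder into the smaller compartment, and stand the cup upright in the middle of its round pad again. Slide the lid fully shut once everything is in, then clip the black spring clip from the front over both tabs, the lid's and the case's together, so that its sprung jaws hold them. Leave the glass bottle and the flashlight where they are.

Things in the scene. Friction and masses are not known exactly. Their poses are not given: they have to be found in the camera images.
- case: Aluminium case fixed to the table, 100 (x) x 166 (y) x 42 mm high, walls and floor 3 mm. Origin: centre of its underside; its -x side is the front, towards the robot (yaw within 0.3 rad). A divider (3 mm, top at 37 mm) at y = -6.5 mm parts a larger compartment (+y) from a smaller one (-y). From the front's middle an upright tab sticks out (x -50 to -76, y -3 to 0, z 0 to 36 mm).
- big_well (a point): Centre of the larger compartment's floor (case frame x 0, y +37.5, z 3 mm), inside 94 x 85 mm, 39 mm deep.
- small_well (a point): Centre of the smaller compartment's floor (case frame x 0, y -44, z 3 mm), inside 94 x 72 mm, 39 mm deep.
- tabs (a point): Centre of the pair of tabs with the lid shut (case frame x -63, y 0, z 18 mm; axes as the case's; fixed to the case). Shut, the lid's tab (y 0 to 3 mm) and the case's tab (y -3 to 0) stand face to face as one upright plate 6 mm thick, 26 mm long along x (from -13 mm, its free front edge, to +13 mm), reaching from near the table to 36 mm up.
- lid (a joint): Travel in m of the aluminium lid (100 x 166 x 3 mm, lying 42 to 45 mm up): 0 shut, grows along the case's -x (towards the robot), 0.095 fully open; stays where left (friction 1.5 N). From its front edge hangs its own upright tab (26 mm long, 3 mm thick, case y 0 to 3, z 9 to 45 mm) that moves with it.
- lid_grip (a point): Point on the lid's dark grip bar, moving with the lid: at the middle of the bar, 9 mm above the lid's top face and 54 mm above the table. The bar stands on the middle of the lid: 12 mm thick (case x), 50 mm long (case y), top at 63 mm above the table.
- pad: Round black silicone pad, fixed, 120 mm in diameter, 3 mm thick. Origin: centre of its underside. The cup starts on it.
- cup: Steel cup, round, open at the top, no handle, outer radius 30 mm at the foot growing to 35 mm at the rim, 62 mm high, wall 3 mm, floor 4 mm, 90 g. Origin: centre of its underside, z up out of its mouth.
- cup_rim (a point): Centre of the cup's mouth, 62 mm above its underside.
- bead1: One of up to seven identical white ceramic drying beads (4 to 7 are present, those missing read None), a ball 16 mm in diameter, 10 g, that rolls freely. They start loose in the cup. Origin: its centre.
- bead2: One of up to seven identical white ceramic drying beads (4 to 7 are present, those missing read None), a ball 16 mm in diameter, 10 g, that rolls freely. They start loose in the cup. Origin: its centre.
- bead3: One of up to seven identical white ceramic drying beads (4 to 7 are present, those missing read None), a ball 16 mm in diameter, 10 g, that rolls freely. They start loose in the cup. Origin: its centre.
- bead4: One of up to seven identical white ceramic drying beads (4 to 7 are present, those missing read None), a ball 16 mm in diameter, 10 g, that rolls freely. They start loose in the cup. Origin: its centre.
- bead5: One of up to seven identical white ceramic drying beads (4 to 7 are present, those missing read None), a ball 16 mm in diameter, 10 g, that rolls freely. They start loose in the cup. Origin: its centre.
- bead6: One of up to seven identical white ceramic drying beads (4 to 7 are present, those missing read None), a ball 16 mm in diameter, 10 g, that rolls freely. They start loose in the cup. Origin: its centre.
- bead7: One of up to seven identical white ceramic drying beads (4 to 7 are present, those missing read None), a ball 16 mm in diameter, 10 g, that rolls freely. They start loose in the cup. Origin: its centre.
- holder1: One of up to three identical white plastic hearing aid filter holders (2 or 3 are present, the others read None), a round disc 24 mm in diameter and 14 mm high with a ring of eight small dark dots on top, 12 g. They start flat on a fixed cork board (120 x 180 mm, 4 mm thick). Origin: centre of its underside, z up.
- holder2: One of up to three identical white plastic hearing aid filter holders (2 or 3 are present, the others read None), a round disc 24 mm in diameter and 14 mm high with a ring of eight small dark dots on top, 12 g. They start flat on a fixed cork board (120 x 180 mm, 4 mm thick). Origin: centre of its underside, z up.
- holder3: One of up to three identical white plastic hearing aid filter holders (2 or 3 are present, the others read None), a round disc 24 mm in diameter and 14 mm high with a ring of eight small dark dots on top, 12 g. They start flat on a fixed cork board (120 x 180 mm, 4 mm thick). Origin: centre of its underside, z up.
- clip: Black plastic spring clip, like a big clothes peg lying on its side: 24 mm high, 88 mm long, 44 g. Origin: hinge axis (z, upright) at the underside. Jaws reach 36 mm to +x, the splayed handles 52 mm to -x; symmetric about x when untouched. Handles 33 mm apart outside, 30 mm behind the hinge; squeezed there (about 9 N) until outer faces are parallel, 20 mm apart, the jaws stand open.
- clip_arm (a joint): Angle in rad between the clip's halves: 0 untouched (jaws about 3 mm apart), about 0.12 with the jaws on the 6 mm pair of tabs, 0.44 fully squeezed: jaws then 17 mm apart at the tips, narrowing to about 8 mm at 9 mm from the hinge, where the throat ends. A spring closes it (about 6 N at the jaws on the tabs).
- clip_mouth (a point): Point between the jaws, on the clip's x axis, 24 mm ahead of the hinge and 12 mm above its underside, fixed to clip.
- bottle: Clear glass bottle with cork, 54 mm in diameter, 128 mm high, loose, to be left alone. Origin: centre of its underside.
- flashlight: Black flashlight lying on the table, 105 mm long along its x, 30 mm thick at the head, loose, to be left alone. Origin: under its middle.

How it is judged:
On the way, in this order (a step that is already met when the one before it is completed fails the run):
1. the lid is slid open (value of joint lid above 0.085 m), for 0.1 s.
2. the held cup is tipped low over the larger compartment (angle between cup's own z axis and vertical above 1.2 rad and contact force between the fingers and cup above 1 N and height (world z) of cup above 0.05 m and height (world z) of cup_rim below 0.17 m and horizontal distance between cup_rim and big_well below 0.08 m), for 0.2 s.
3. the lid is shut with all beads and filter holders in their compartments (value of joint lid below 0.005 m and x of bead1 in the frame of case between -0.049 and 0.049 m and y of bead1 in the frame of case between -0.006 and 0.082 m and z of bead1 in the frame of case between 0 and 0.042 m and x of bead2 in the frame of case between -0.049 and 0.049 m and y of bead2 in the frame of case between -0.006 and 0.082 m and z of bead2 in the frame of case between 0 and 0.042 m and x of bead3 in the frame of case between -0.049 and 0.049 m and y of bead3 in the frame of case between -0.006 and 0.082 m and z of bead3 in the frame of case between 0 and 0.042 m and x of bead4 in the frame of case between -0.049 and 0.049 m and y of bead4 in the frame of case between -0.006 and 0.082 m and z of bead4 in the frame of case between 0 and 0.042 m and x of bead5 in the frame of case between -0.049 and 0.049 m and y of bead5 in the frame of case between -0.006 and 0.082 m and z of bead5 in the frame of case between 0 and 0.042 m and x of bead6 in the frame of case between -0.049 and 0.049 m and y of bead6 in the frame of case between -0.006 and 0.082 m and z of bead6 in the frame of case between 0 and 0.042 m and x of bead7 in the frame of case between -0.049 and 0.049 m and y of bead7 in the frame of case between -0.006 and 0.082 m and z of bead7 in the frame of case between 0 and 0.042 m and x of holder1 in the frame of case between -0.049 and 0.049 m and y of holder1 in the frame of case between -0.082 and -0.007 m and z of holder1 in the frame of case between 0 and 0.042 m and x of holder2 in the frame of case between -0.049 and 0.049 m and y of holder2 in the frame of case between -0.082 and -0.007 m and z of holder2 in the frame of case between 0 and 0.042 m and x of holder3 in the frame of case between -0.049 and 0.049 m and y of holder3 in the frame of case between -0.082 and -0.007 m and z of holder3 in the frame of case between 0 and 0.042 m), for 0.2 s.
4. the clip's sprung jaws grip both tabs (value of joint lid below 0.005 m and x of clip_mouth in the frame of tabs between -0.017 and 0.014 m and y of clip_mouth in the frame of tabs between -0.008 and 0.008 m and z of clip_mouth in the frame of tabs between -0.022 and 0.03 m and value of joint clip_arm between 0.06 and 0.24 rad and angle between the x axis of clip and the x axis of case, either way round below 0.4 rad and contact force between clip and case above 2 N), for 0.3 s.
At the end, for the whole second after the job is handed in: Lid within 5 mm of shut; all beads in the larger and all holders in the smaller compartment; clip jaws pressing on both tabs (over 2 N, angle 0.06 to 0.24, mouth within -17 to 14 mm in x, 8 mm in y of the tabs' centre, 0.4 rad); cup upright on the pad within 35 mm of its centre (all of step 4 and x of bead1 in the frame of case between -0.049 and 0.049 m and y of bead1 in the frame of case between -0.006 and 0.082 m and z of bead1 in the frame of case between 0 and 0.042 m and x of bead2 in the frame of case between -0.049 and 0.049 m and y of bead2 in the frame of case between -0.006 and 0.082 m and z of bead2 in the frame of case between 0 and 0.042 m and x of bead3 in the frame of case between -0.049 and 0.049 m and y of bead3 in the frame of case between -0.006 and 0.082 m and z of bead3 in the frame of case between 0 and 0.042 m and x of bead4 in the frame of case between -0.049 and 0.049 m and y of bead4 in the frame of case between -0.006 and 0.082 m and z of bead4 in the frame of case between 0 and 0.042 m and x of bead5 in the frame of case between -0.049 and 0.049 m and y of bead5 in the frame of case between -0.006 and 0.082 m and z of bead5 in the frame of case between 0 and 0.042 m and x of bead6 in the frame of case between -0.049 and 0.049 m and y of bead6 in the frame of case between -0.006 and 0.082 m and z of bead6 in the frame of case between 0 and 0.042 m and x of bead7 in the frame of case between -0.049 and 0.049 m and y of bead7 in the frame of case between -0.006 and 0.082 m and z of bead7 in the frame of case between 0 and 0.042 m and x of holder1 in the frame of case between -0.049 and 0.049 m and y of holder1 in the frame of case between -0.082 and -0.007 m and z of holder1 in the frame of case between 0 and 0.042 m and x of holder2 in the frame of case between -0.049 and 0.049 m and y of holder2 in the frame of case between -0.082 and -0.007 m and z of holder2 in the frame of case between 0 and 0.042 m and x of holder3 in the frame of case between -0.049 and 0.049 m and y of holder3 in the frame of case between -0.082 and -0.007 m and z of holder3 in the frame of case between 0 and 0.042 m and angle between cup's own z axis and vertical below 0.1 rad and horizontal distance between cup and pad below 0.035 m and z of cup in the frame of pad below 0.008 m and linear speed of cup below 0.02 m/s); the robot touches nothing.
It fails at once if the bottle is knocked out of its place (3 cm) (distance of bottle from where it was at the start of the episode above 0.03 m).
It fails at once if the flashlight is knocked out of its place (3 cm) (distance of flashlight from where it was at the start of the episode above 0.03 m).
Of bead1, bead2, bead3, bead4, bead5, bead6, bead7 only 4 to 7 are there at a start; the rules pass over those that are not, and their reading is None.
Of holder1, holder2, holder3 only 2 to 3 are there at a start; the rules pass over those that are not, and their reading is None.
At some moment in a run one of cup, clip, holder1, holder2, holder3 may be knocked a few centimetres aside while the robot is not near it.
It also fails if it takes over 210 s, if anything falls off the work surface, if the arm or the gripper's body presses on something with over 40 N, if the wrist force passes 120 N, or if a joint passes its speed limit or range.

## Working session

There is one attempt and no reset: what is moved stays moved. The work goes in short steps, Python scripts to look and compute and a tool call to move; the robot and the scene stay as the last step left them, time stands still between calls to the robot, and variables do not carry over. Pictures are saved under pics/ and viewed, at most 14 in all, crops included, and the job is handed in when it is done.

Besides the shell and the picture viewer there is one more tool, called after "Emit:" as a command line: name --argument value ..., lists and objects as JSON in quotes. move_arm: Moves the arm, as the interface text tells. Its arguments: {"type":"object","properties":{"motion":{"type":"string"},"newtons":{"type":"number"}},"required":["motion"]}

```bash
ls; mkdir -p pics
cat > h.py <<'E'
import numpy as np, cv2
from scipy.spatial.transform import Rotation as R
from rig import robot
def cam(n):
    m=robot.camera_model(n); p,d=robot.camera(n); return p,d,m
def rot(m):
    a=np.array(m['attitude'],float)
    return a if a.shape==(3,3) else R.from_quat(a).as_matrix()
def pts(d,m):
    K=np.array(m['mtx']); v,u=np.indices(d.shape)
    P=np.stack([(u-K[0,2])/K[0,0]*d,(v-K[1,2])/K[1,1]*d,d],-1)
    return P@rot(m).T+np.array(m['position'])
def ray(u,v,z,m):
    K=np.array(m['mtx']); r=rot(m)@np.array([(u-K[0,2])/K[0,0],(v-K[1,2])/K[1,1],1]); p=np.array(m['position'])
    return p+r*(z-p[2])/r[2]
def save(n,p): cv2.imwrite('pics/'+n+'.png',p[...,::-1])
E
python3 - <<'E'
from h import *
for n in('scene','side'):
    p,d,m=cam(n); save(n+'0',p); np.savez('pics/'+n+'0.npz',p=p,d=d); print(n,m)
print(robot.get_obs())
E
```

```text
pics
scene {'mtx': array([[542.0755538 ,   0.        , 312.93450158],
       [  0.        , 542.0755538 , 244.37822282],
       [  0.        ,   0.        ,   1.        ]]), 'position': array([ 1.26700265, -0.12173021,  0.99586883]), 'attitude': array([ 0.73761298,  0.59510257, -0.20242346, -0.24658622])}
side {'mtx': array([[461.65238222,   0.        , 318.00208294],
       [  0.        , 461.65238222, 241.2916    ],
       [  0.        ,   0.        ,   1.        ]]), 'position': array([ 0.29527982, -0.73796315,  0.58374943]), 'attitude': array([ 0.86089062, -0.15616728,  0.09305859, -0.4752044 ])}
{'time': 0.1, 'q': array([ 9.79505681e-01,  5.28373614e-01,  1.43374778e+00, -4.91123458e-05,
        1.18143694e+00, -1.78465860e-01]), 'joint_velocities': array([-0.00010899, -0.00194547, -0.00139554, -0.00044636,  0.00030481,
       -0.00105605]), 'joint_torque': array([-2.85014012e-04, -4.40985596e+01, -1.77151966e+01,  6.34791492e-02,
        5.33019262e-02, -3.40064139e-05]), 'position': array([0.25035085, 0.57196694, 0.22967764]), 'tool_rot': array([ 2.04940530e-01,  9.78773933e-01, -9.19462780e-04, -3.47954796e-04]), 'ft_force': array([0.04918628, 0.70659286, 1.31060044]), 'moment': array([ 0.00240961, -0.01802159, -0.0323362 ]), 'grip_force': 0.0, 'grip_width': 0.08683189531549196}
```

View pics/scene0.png

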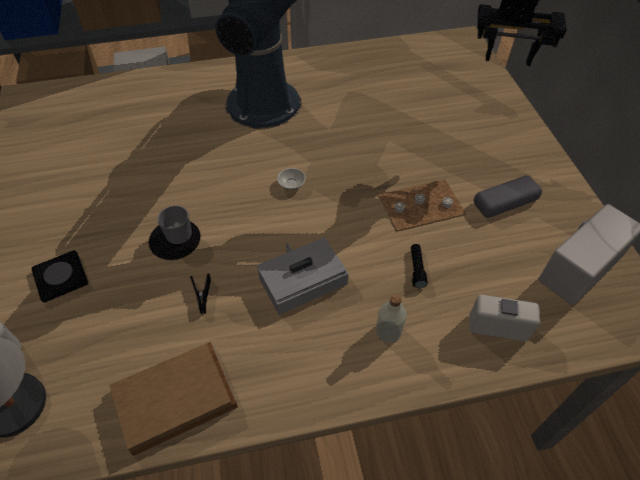

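View pics/side0.png

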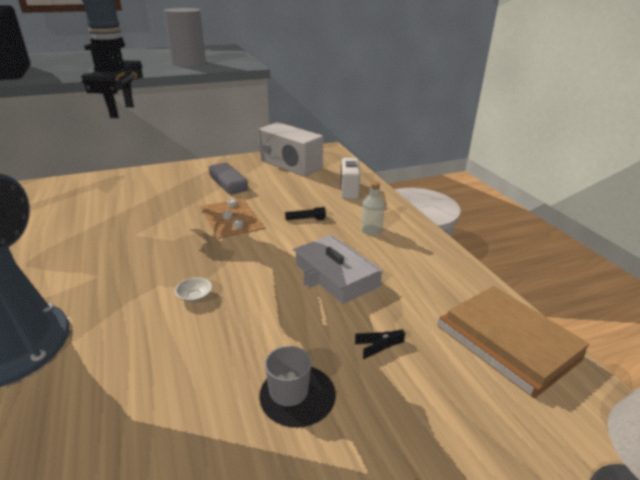

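The scene view shows the cup at (175,225) on its pad, the clip at (202,293), the case at (303,275) with its tab at (288,247), three holders at (399,207), (420,198) and (448,202), the bottle at (391,318) and the flashlight at (419,268). The side view agrees with this.

```bash
cat > m0.py <<'E'
from h import *
for n in('scene','side'):
    z=np.load('pics/'+n+'0.npz'); m=robot.camera_model(n); P=pts(z['d'],m); p=z['p'].astype(int); ok=z['d']>0
    X=P[...,0];Y=P[...,1];Z=P[...,2]
    print(n,'table z',np.median(Z[ok&(abs(Z)<.02)]))
    box=(X>.4)&(X<.85)&(Y>-.3)&(Y<.3)
    sat=p.max(-1)-p.min(-1)
    def comps(mask,name,amin=15):
        k,l,s,c=cv2.connectedComponentsWithStats((mask&ok).astype(np.uint8))
        for i in range(1,k):
            if s[i,4]>=amin:
                q=P[l==i]; r=cv2.minAreaRect(q[:,:2].astype(np.float32)*1000)
                print(name,c[i].round(0),s[i,4],'med',np.median(q,0).round(4),'rect',np.round(r[0],1),np.round(r[1],1),round(r[2],1),'zmax',q[:,2].max().round(3))
    comps((X>.2)&(X<.95)&(Y>-.5)&(Y<.5)&(Z>.01)&(Z<.2),'obj',30)
    comps((X>.2)&(X<.95)&(Y>-.5)&(Y<.5)&(Z>.037)&(Z<.05),'lid',60)
    comps((X>.2)&(X<.95)&(Y>-.5)&(Y<.5)&(Z>.053)&(Z<.1),'top',20)
    comps((p.max(-1)<60)&(X>.2)&(X<.95)&(Y>-.5)&(Y<.5)&(Z<.05),'dark',30)
E
python3 m0.py
```

```text
scene table z 0.0012190411118891409
obj [290. 177.] 365 med [0.3168 0.0176 0.0174] rect [328.6  17.2] [67.7 73.8] 78.7 zmax 0.028
obj [491. 201.] 770 med [0.5179 0.4635 0.0381] rect [510.9 470.2] [65.1 66.8] 10.2 zmax 0.046
obj [419. 198.] 78 med [0.4581 0.3097 0.0183] rect [455.5 310.9] [24.1 24.8] 29.0 zmax 0.026
obj [447. 202.] 78 med [0.4818 0.3703 0.0181] rect [481.4 371. ] [22.8 25.3] 53.0 zmax 0.023
obj [399. 206.] 77 med [0.4725 0.2537 0.0176] rect [469.3 254.2] [21.2 24.6] 77.7 zmax 0.023
obj [174. 223.] 965 med [ 0.4228 -0.2709  0.0431] rect [ 433.8 -270.2] [70.6 68.4] 13.1 zmax 0.071
obj [301. 273.] 3912 med [ 0.6291 -0.0171  0.0453] rect [608.4 -16.5] [136.6 166.8] 15.3 zmax 0.071
obj [418. 267.] 483 med [0.655  0.2388 0.0241] rect [643.3 243.4] [ 29.8 108.3] 75.4 zmax 0.036
obj [551. 266.] 384 med [0.7371 0.4947 0.0683] rect [737.4 494.1] [28.3 11.7] 0.5 zmax 0.115
obj [ 78. 273.] 337 med [ 0.5109 -0.4906  0.0181] rect [ 491.7 -487. ] [100.7  28.1] 2.1 zmax 0.025
obj [201. 293.] 268 med [ 0.6201 -0.2298  0.0239] rect [ 615.2 -232.2] [40.  87.7] 86.4 zmax 0.03
obj [391. 3
[... 4841 characters left out ...]
2 28.7] 89.2 zmax 0.099
top [351. 170.] 445 med [0.809  0.3259 0.0773] rect [818.8 355.2] [120.8  49.9] 66.8 zmax 0.087
top [374. 205.] 396 med [0.7708 0.1202 0.0763] rect [773.9 127.4] [37.8 52.6] 53.1 zmax 0.1
top [335. 254.] 139 med [ 0.6148 -0.0167  0.0605] rect [616.1 -13.2] [14.4 51.5] 14.5 zmax 0.064
top [288. 365.] 652 med [ 0.4327 -0.2667  0.0612] rect [ 433.4 -268.3] [69.7 69. ] 69.7 zmax 0.068
dark [307. 214.] 303 med [0.6483 0.2355 0.0182] rect [640. 237.] [20.  97.8] 78.2 zmax 0.03
dark [379. 341.] 695 med [ 0.6064 -0.2367  0.0164] rect [ 613.7 -231.6] [40.3 81. ] 87.6 zmax 0.026
dark [303. 402.] 2146 med [ 0.452  -0.3003  0.0024] rect [ 444.6 -287.7] [114.7  99. ] 2.2 zmax 0.04
```

```bash
cat > plan.py <<'E'
import sys, ast, numpy as np
from rig import robot
from scipy.spatial.transform import Rotation as R
C=np.array([.6160,-.0140]); YAW=np.radians(15.4)   # case centre, yaw
def cw(x,y):  # case -> world xy
    c,s=np.cos(YAW),np.sin(YAW); return C+[c*x-s*y,s*x+c*y]
def plan(ts):
    """ts: (x,y,z,tool-y angle deg,opening mm); prints calls: row | repeats"""
    o=robot.get_obs(); p=np.array(o['position']); y=R.from_quat(o['tool_rot']).as_matrix()[:,1]; a=np.arctan2(y[1],y[0])
    print('t%.1f'%o['time'],'at',p.round(4),'yaw %.1f'%np.degrees(a),'w %.4f'%o['grip_width'])
    for x,yy,z,ad,w in ts:
        t=np.array([x,yy,z]); d=(np.radians(ad)-a+np.pi/2)%np.pi-np.pi/2
        n=max(1,int(np.ceil(max(np.abs(t-p).max()/.2-.01,abs(d)/1.4))))
        for i in range(n):
            v=(t-p)/n
            tx=np.array([np.sin(a),-np.cos(a)]); ty=np.array([np.cos(a),np.sin(a)])
            s=[v[:2]@tx/.2,v[:2]@ty/.2,-v[2]/.2]
            print('%.2f %.4f %.4f %.4f %.4f | x%d'%(2*w/87-1,*s,-d/n/np.pi,np.ceil(max(np.linalg.norm(v)/.0417,abs(d)/n/.125))+ (2 if i==n-1 else 0)))
            a+=d/n
            p=p+v
        print('  -> q1-q6 deg %.0f'%np.degrees(a), 'target',t.round(4), 'q6 %.2f'%(np.arctan2(yy,x)-a))
E
python3 - <<'E'
from plan import *
b=cw(0,0);e=cw(-.095,0);Y=15.4
plan([(*b,.13,Y,50),(*b,.057,Y,50),(*b,.057,Y,5),(*e,.057,Y,5),(*e,.057,Y,50),(*e,.15,Y,50)])
E
```

```text
t0.1 at [0.2504 0.572  0.2297] yaw 66.3 w 0.0868
0.15 0.9500 -0.6501 0.1661 0.0943 | x6
0.15 0.7323 -0.2295 0.1108 0.0943 | x4
0.15 0.5116 -0.0037 0.0738 0.0943 | x5
  -> q1-q6 deg 15 target [ 0.616 -0.014  0.13 ] q6 -0.29
0.15 0.9808 0.2917 0.5127 -0.0000 | x8
  -> q1-q6 deg 15 target [ 0.616 -0.014  0.057] q6 -0.29
-0.89 -0.0000 0.0000 -0.0000 -0.0000 | x3
  -> q1-q6 deg 15 target [ 0.616 -0.014  0.057] q6 -0.29
-0.89 -0.0000 -0.4750 -0.0000 -0.0000 | x5
  -> q1-q6 deg 15 target [ 0.5244 -0.0392  0.057 ] q6 -0.34
0.15 0.0000 0.0000 -0.0000 -0.0000 | x2
  -> q1-q6 deg 15 target [ 0.5244 -0.0392  0.057 ] q6 -0.34
0.15 0.0000 0.0000 -0.4650 -0.0000 | x5
  -> q1-q6 deg 15 target [ 0.5244 -0.0392  0.15  ] q6 -0.34
```

```bash
sed -i 's/^            v=(t-p)\/n$//; s/^        for i in range(n):/        v=(t-p)\/n\n        for i in range(n):/' plan.py
python3 - <<'E'
from plan import *
b=cw(0,0);e=cw(-.095,0);Y=15.4
plan([(*b,.13,Y,50),(*b,.057,Y,50)])
E
```

```text
t0.1 at [0.2504 0.572  0.2297] yaw 66.3 w 0.0868
0.15 0.9500 -0.6501 0.1661 0.0943 | x6
0.15 1.0985 -0.3443 0.1661 0.0943 | x6
0.15 1.1511 -0.0084 0.1661 0.0943 | x8
  -> q1-q6 deg 15 target [ 0.616 -0.014  0.13 ] q6 -0.29
0.15 0.0000 -0.0000 0.3650 -0.0000 | x4
  -> q1-q6 deg 15 target [ 0.616 -0.014  0.057] q6 -0.29
```

```bash
sed -i 's/np.abs(t-p).max()/np.linalg.norm((t-p)[:2])/; s/n=max(1,int(np.ceil(max(/n=max(1,int(np.ceil(max(abs(t-p)[2]\/.2,/' plan.py
python3 - <<'E'
from plan import *
b=cw(0,0)
plan([(*b,.13,15.4,50),(*b,.057,15.4,50)])
E
```

```text
t0.1 at [0.2504 0.572  0.2297] yaw 66.3 w 0.0868
0.15 0.7125 -0.4876 0.1246 0.0708 | x5
0.15 0.8025 -0.3185 0.1246 0.0708 | x5
0.15 0.8529 -0.1337 0.1246 0.0708 | x5
0.15 0.8614 0.0576 0.1246 0.0708 | x7
  -> q1-q6 deg 15 target [ 0.616 -0.014  0.13 ] q6 -0.29
0.15 -0.0000 0.0000 0.3650 -0.0000 | x4
  -> q1-q6 deg 15 target [ 0.616 -0.014  0.057] q6 -0.29
```

Emit:
move_arm --motion "0.15 0.7125 -0.4876 0.1246 0.0708;0.15 0.7125 -0.4876 0.1246 0.0708;0.15 0.7125 -0.4876 0.1246 0.0708;0.15 0.7125 -0.4876 0.1246 0.0708;0.15 0.7125 -0.4876 0.1246 0.0708" --newtons 20

```text
time: 0.52
position: [0.0747, 0.5361, 0.2039]
tool_rot: [0.31, 0.951, -0.004, -0.001]
ft_force: [0.1, -0.7, -0.0]
grip_width: 0.0616
grip_force: 0.0
```

Emit:
move_arm --motion "0.15 0.8025 -0.3185 0.1246 0.0708;0.15 0.8025 -0.3185 0.1246 0.0708;0.15 0.8025 -0.3185 0.1246 0.0708;0.15 0.8025 -0.3185 0.1246 0.0708;0.15 0.8025 -0.3185 0.1246 0.0708"

```text
time: 0.93
position: [-0.091, 0.5846, 0.1797]
tool_rot: [0.414, 0.91, -0.001, -0.001]
ft_force: [0.6, -0.6, -0.5]
grip_width: 0.0504
grip_force: 0.0
```

Emit:
move_arm --motion "0.15 0.8529 -0.1337 0.1246 0.0708;0.15 0.8529 -0.1337 0.1246 0.0708;0.15 0.8529 -0.1337 0.1246 0.0708;0.15 0.8529 -0.1337 0.1246 0.0708;0.15 0.8529 -0.1337 0.1246 0.0708"

```text
time: 1.35
position: [-0.2224, 0.699, 0.154]
tool_rot: [0.513, 0.859, 0.001, -0.002]
ft_force: [0.6, 0.6, -0.0]
grip_width: 0.0497
grip_force: 0.0
```

Emit:
move_arm --motion "0.15 0.8614 0.0576 0.1246 0.0708;0.15 0.8614 0.0576 0.1246 0.0708;0.15 0.8614 0.0576 0.1246 0.0708;0.15 0.8614 0.0576 0.1246 0.0708;0.15 0.8614 0.0576 0.1246 0.0708;0.15 0.8614 0.0576 0.1246 0.0708;0.15 0.8614 0.0576 0.1246 0.0708"

```text
time: 1.93
position: [-0.2876, 0.8524, 0.1286]
tool_rot: [0.606, 0.795, -0.001, 0.002]
ft_force: [0.0, -0.6, 0.0]
grip_width: 0.05
grip_force: 0.0
```

I had the sign of tool x wrong, so the arm went the wrong way, but it stayed in free space. I'll fix it by deriving tool x from the rotation matrix.

```bash
sed -i 's/tx=np.array(\[np.sin(a),-np.cos(a)\])/tx=np.array([-np.sin(a),np.cos(a)])/' plan.py
python3 - <<'E'
from plan import *
o=robot.get_obs();print(R.from_quat(o['tool_rot']).as_matrix().round(3),o['q'].round(2))
b=cw(0,0)
plan([(0.05,.62,.23,15.4,50),(.4,.4,.2,15.4,50),(*b,.13,15.4,50)])
E
```

```text
[[-0.265  0.964  0.001]
 [ 0.964  0.265 -0.004]
 [-0.004  0.    -1.   ]] [ 1.77  1.05  0.59 -0.    1.51  1.5 ]
t1.9 at [-0.2876  0.8524  0.1286] yaw 15.3 w 0.0500
0.15 -0.5224 0.4401 -0.1691 -0.0001 | x4
0.15 -0.5226 0.4399 -0.1691 -0.0001 | x4
0.15 -0.5227 0.4398 -0.1691 -0.0001 | x6
  -> q1-q6 deg 15 target [0.05 0.62 0.23] q6 1.22
0.15 -0.5084 0.4650 0.0500 -0.0000 | x4
0.15 -0.5084 0.4650 0.0500 -0.0000 | x4
0.15 -0.5084 0.4650 0.0500 -0.0000 | x6
  -> q1-q6 deg 15 target [0.4 0.4 0.2] q6 0.52
0.15 -0.7608 0.1638 0.1167 -0.0000 | x4
0.15 -0.7608 0.1638 0.1167 -0.0000 | x4
0.15 -0.7608 0.1638 0.1167 -0.0000 | x6
  -> q1-q6 deg 15 target [ 0.616 -0.014  0.13 ] q6 -0.29
```

Emit:
move_arm --motion "0.15 -0.784 0.66 -0.254 0;0.15 -0.784 0.66 -0.254 0;0.15 -0.784 0.66 -0.254 0;0.15 -0.784 0.66 -0.254 0;0.15 -0.784 0.66 -0.254 0;0.15 -0.784 0.66 -0.254 0"

```text
time: 2.43
position: [-0.1128, 0.7315, 0.1858]
tool_rot: [0.608, 0.794, -0.0, 0.002]
ft_force: [-0.2, -1.2, -0.5]
grip_width: 0.0502
grip_force: 0.0
```

Emit:
move_arm --motion "0.15 -0.784 0.66 -0.254 0;0.15 -0.784 0.66 -0.254 0;0.15 -0.784 0.66 -0.254 0;0.15 -0.784 0.66 -0.254 0;0.15 -0.784 0.66 -0.254 0;0.15 -0.784 0.66 -0.254 0"

```text
time: 2.93
position: [0.0543, 0.6164, 0.2361]
tool_rot: [0.608, 0.794, 0.001, 0.001]
ft_force: [-1.0, -0.5, -0.3]
grip_width: 0.0499
grip_force: 0.0
```

Emit:
move_arm --motion "0.15 -0.763 0.698 0.075 0;0.15 -0.763 0.698 0.075 0;0.15 -0.763 0.698 0.075 0;0.15 -0.763 0.698 0.075 0;0.15 -0.763 0.698 0.075 0;0.15 -0.763 0.698 0.075 0"

```text
time: 3.43
position: [0.229, 0.5062, 0.2182]
tool_rot: [0.609, 0.793, 0.0, 0.002]
ft_force: [-0.6, 0.0, 0.4]
grip_width: 0.0501
grip_force: 0.0
```

Emit:
move_arm --motion "0.15 -0.763 0.698 0.075 0;0.15 -0.763 0.698 0.075 0;0.15 -0.763 0.698 0.075 0;0.15 -0.763 0.698 0.075 0;0.15 -0.763 0.698 0.075 0;0.15 -0.763 0.698 0.075 0"

```text
time: 3.93
position: [0.4048, 0.397, 0.2034]
tool_rot: [0.609, 0.793, 0.002, 0.002]
ft_force: [0.2, 0.7, -0.4]
grip_width: 0.0497
grip_force: 0.0
```

Run:
```python
from plan import *
b=cw(0,0)
plan([(*b,.13,15.4,50),(*b,.057,15.4,50)])
```

```text
t3.9 at [0.4048 0.397  0.2034] yaw 15.0 w 0.0497
0.15 -0.7527 0.1627 0.1224 -0.0008 | x4
0.15 -0.7531 0.1610 0.1224 -0.0008 | x4
0.15 -0.7534 0.1592 0.1224 -0.0008 | x6
  -> q1-q6 deg 15 target [ 0.616 -0.014  0.13 ] q6 -0.29
0.15 -0.0000 -0.0000 0.3650 -0.0000 | x4
  -> q1-q6 deg 15 target [ 0.616 -0.014  0.057] q6 -0.29
```

Emit:
move_arm --motion "0.15 -0.753 0.161 0.122 0;0.15 -0.753 0.161 0.122 0;0.15 -0.753 0.161 0.122 0;0.15 -0.753 0.161 0.122 0"

```text
time: 4.27
position: [0.4696, 0.2619, 0.1787]
tool_rot: [0.606, 0.795, 0.0, 0.0]
ft_force: [0.4, 0.4, -0.1]
grip_width: 0.0503
grip_force: 0.0
```

Emit:
move_arm --motion "0.15 -0.753 0.161 0.122 -0.002;0.15 -0.753 0.161 0.122 -0.002;0.15 -0.753 0.161 0.122 -0.002;0.15 -0.753 0.161 0.122 -0.002"

```text
time: 4.6
position: [0.5413, 0.1251, 0.1545]
tool_rot: [0.604, 0.797, 0.0, 0.001]
ft_force: [0.5, 0.9, 0.0]
grip_width: 0.0499
grip_force: 0.0
```

Emit:
move_arm --motion "0.15 -0.753 0.161 0.122 0;0.15 -0.753 0.161 0.122 0;0.15 -0.753 0.161 0.122 0;0.15 -0.753 0.161 0.122 0;0.15 -0.753 0.161 0.122 0;0.15 -0.753 0.161 0.122 0"

```text
time: 5.1
position: [0.6126, -0.0099, 0.1299]
tool_rot: [0.605, 0.796, 0.0, 0.0]
ft_force: [-0.4, 0.6, -0.4]
grip_width: 0.0501
grip_force: 0.0
```

Run:
```python
from plan import *
from h import *
p,d,m=cam('wrist'); save('w1',p)
print(m)
b=cw(0,0);e=cw(-.094,0);Y=15.4
plan([(*b,.058,Y,50),(*b,.058,Y,5),(*e,.058,Y,5)])
```

```text
{'mtx': array([[396.03811618,   0.        , 317.74722936],
       [  0.        , 396.03811618, 243.91485432],
       [  0.        ,   0.        ,   1.        ]]), 'position': array([0.59356025, 0.05539795, 0.2845067 ]), 'attitude': array([0.98284469, 0.13398709, 0.01816077, 0.12543513])}
t5.2 at [ 0.6117 -0.0084  0.1298] yaw 15.7 w 0.0501
0.15 -0.0326 0.0131 0.3592 0.0015 | x4
  -> q1-q6 deg 15 target [ 0.616 -0.014  0.058] q6 -0.29
-0.89 0.0000 0.0000 -0.0000 -0.0000 | x3
  -> q1-q6 deg 15 target [ 0.616 -0.014  0.058] q6 -0.29
-0.89 -0.0000 -0.4700 -0.0000 -0.0000 | x5
  -> q1-q6 deg 15 target [ 0.5254 -0.039   0.058 ] q6 -0.34
```

View pics/w1.png

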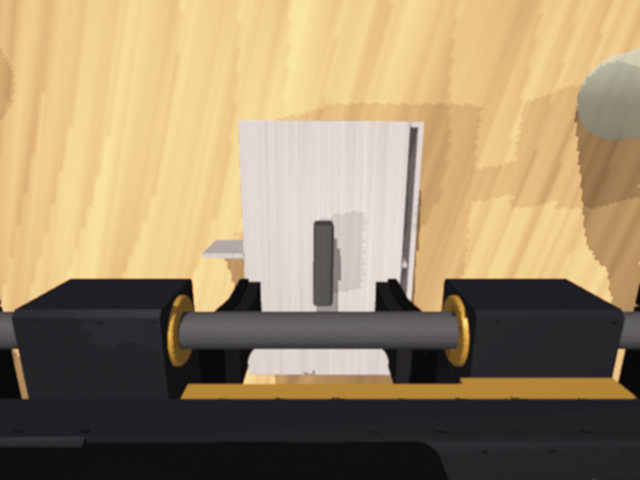

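The wrist view shows the lid ajar by about 9 mm: there is a dark gap and then the rear wall at column 415, with the bar at (323,263) and the tab at (222,248). The case centre is therefore further back, at about (0.6255, -0.0113), and the bar needs about 85 mm of travel.

Emit:
move_arm --motion "0.15 -0.033 0.013 0.36 0.0015;0.15 -0.033 0.013 0.36 0.0015;0.15 -0.033 0.013 0.36 0.0015;0.15 -0.033 0.013 0.36 0.0015"

```text
time: 5.48
position: [0.6153, -0.0124, 0.057]
tool_rot: [0.605, 0.796, -0.001, -0.001]
ft_force: [0.3, 1.1, 0.4]
grip_width: 0.0498
grip_force: 0.0
```

Emit:
move_arm --motion "-0.89 0 0 0 0;-0.89 0 0 0 0;-0.89 0 0 0 0;-0.89 0 0 0 0"

```text
time: 5.82
position: [0.6172, -0.0142, 0.0582]
tool_rot: [0.605, 0.796, 0.0, 0.0]
ft_force: [0.5, 0.1, -0.6]
grip_width: 0.0309
grip_force: 0.0
```

Emit:
move_arm --motion "-0.89 0 -0.43 0 0;-0.89 0 -0.43 0 0;-0.89 0 -0.43 0 0;-0.89 0 -0.43 0 0;-0.89 0 -0.43 0 0"

```text
time: 6.23
position: [0.5341, -0.0379, 0.0585]
tool_rot: [0.606, 0.796, -0.0, 0.0]
ft_force: [-2.2, -0.8, 7.1]
grip_width: 0.0114
grip_force: 20.0
```

Emit:
move_arm --motion "0.15 0 0 0 0;0.15 0 0 0 0;0.15 0 0 0 0;0.15 0 0 -0.6 0;0.15 0 0 -0.6 0;0.15 0 0 -0.6 0;0.15 0 0 -0.6 0"

```text
time: 6.82
position: [0.5389, -0.0386, 0.1836]
tool_rot: [0.605, 0.796, 0.002, 0.006]
ft_force: [-0.3, 0.0, -0.2]
grip_width: 0.0471
grip_force: 0.0
```

```bash
sed -i 's/^C=.*/C=np.array([.6255,-.0113]); YAW=np.radians(15.4)/' plan.py
cat > look.py <<'E'
from h import *
import sys
def top(name,z0,z1,box,amin=20):
    p,d,m=cam(name); P=pts(d,m); X,Y,Z=P[...,0],P[...,1],P[...,2]
    k,l,s,c=cv2.connectedComponentsWithStats(((d>0)&(X>box[0])&(X<box[1])&(Y>box[2])&(Y<box[3])&(Z>z0)&(Z<z1)).astype(np.uint8))
    for i in range(1,k):
        if s[i,4]>=amin:
            q=P[l==i]; r=cv2.minAreaRect(q[:,:2].astype(np.float32)*1000)
            print(name,c[i].round(0),s[i,4],'med',np.median(q,0).round(4),'rect',np.round(r[0],1),np.round(r[1],1),round(r[2],1))
    return p,d,m,P
E
python3 - <<'E'
from look import *
from plan import *
for n in('scene','side'):
    p,d,m,P=top(n,.055,.072,(.45,.7,-.15,.1)); save('o_'+n,p)
    top(n,.012,.03,(.42,.52,.2,.42))
print('bar open expected',cw(-.095,0))
plan([])
E
```

```text
scene [283. 235.] 144 med [ 0.5341 -0.0381  0.0626] rect [532.7 -36.8] [14.5 49.6] 16.3
scene [419. 198.] 71 med [0.4575 0.3096 0.0182] rect [456.3 310.8] [22.4 24.7] 72.0
scene [447. 201.] 74 med [0.4816 0.371  0.0181] rect [480.3 371.2] [22.8 22.1] 11.4
scene [399. 206.] 69 med [0.4706 0.2536 0.0186] rect [470.8 254.2] [22.3 21.6] 17.2
side [300. 267.] 132 med [ 0.5324 -0.04    0.0614] rect [533.2 -36. ] [14.2 50.9] 17.7
side [232. 201.] 44 med [0.4806 0.3695 0.0165] rect [480.6 372.2] [22.2 22.3] 12.2
side [228. 213.] 47 med [0.457  0.3084 0.017 ] rect [456.5 310.2] [19.9 22.4] 89.3
side [238. 222.] 47 med [0.4706 0.2542 0.0168] rect [470.8 255.3] [21.2 20.5] 70.2
bar open expected [ 0.53391094 -0.03652783]
t7.0 at [ 0.5332 -0.0373  0.1762] yaw 15.5 w 0.0497
```

Run:
```python
from plan import *
Y=15.4
a=(.4707,.2547)
s=cw(.015,-.066)
plan([(*a,.10,Y,45),(*a,.0145,Y,45),(*a,.0145,Y,15),(*a,.11,Y,15),(*s,.11,Y,15),(*s,.021,Y,15),(*s,.021,Y,33),(*s,.11,Y,33)])
for a,s in [((.4567,.3105),cw(-.013,-.044)),((.4805,.3717),cw(.010,-.022))]:
  plan([(*cw(.015,-.066),.11,Y,33),(*a,.11,Y,45),(*a,.11,Y,15),(*s,.11,Y,15)])
```

```text
t7.0 at [ 0.5332 -0.0373  0.1762] yaw 15.5 w 0.0497
0.03 0.7452 0.0441 0.1906 0.0002 | x4
0.03 0.7452 0.0436 0.1906 0.0002 | x6
  -> q1-q6 deg 15 target [0.4707 0.2547 0.1   ] q6 0.23
0.03 0.0000 -0.0000 0.4275 -0.0000 | x5
  -> q1-q6 deg 15 target [0.4707 0.2547 0.0145] q6 0.23
-0.66 0.0000 0.0000 -0.0000 -0.0000 | x3
  -> q1-q6 deg 15 target [0.4707 0.2547 0.0145] q6 0.23
-0.66 0.0000 0.0000 -0.4775 -0.0000 | x5
  -> q1-q6 deg 15 target [0.4707 0.2547 0.11  ] q6 0.23
-0.66 -0.9089 0.2340 -0.0000 -0.0000 | x5
-0.66 -0.9089 0.2340 -0.0000 -0.0000 | x7
  -> q1-q6 deg 15 target [ 0.6575 -0.0709  0.11  ] q6 -0.38
-0.66 0.0000 0.0000 0.4450 -0.0000 | x5
  -> q1-q6 deg 15 target [ 0.6575 -0.0709  0.021 ] q6 -0.38
-0.24 0.0000 0.0000 0.0000 -0.0000 | x3
  -> q1-q6 deg 15 target [ 0.6575 -0.0709  0.021 ] q6 -0.38
-0.24 0.0000 0.0000 -0.4450 -0.0000 | x5
  -> q1-q6 deg 15 target [ 0.6575 -0.0709  0.11  ] q6 -0.38
t7.0 at [ 0.5332 -0.0373  0.1762] yaw 15.5 w 0.0497
-0.24 -0.3280 0.5538 0.3312 0.0004 | x6
  -> q1-q6 deg 15 target [ 0.6575 -0.0709  0.11  ] q6 -0.38
0.03 0.7018 -0.1538 -0.0000 -
[... 347 characters left out ...]
.1071 -0.0000 -0.0000 | x6
  -> q1-q6 deg 15 target [ 0.6247 -0.0572  0.11  ] q6 -0.36
t7.0 at [ 0.5332 -0.0373  0.1762] yaw 15.5 w 0.0497
-0.24 -0.3280 0.5538 0.3312 0.0004 | x6
  -> q1-q6 deg 15 target [ 0.6575 -0.0709  0.11  ] q6 -0.38
0.03 0.7896 -0.0885 -0.0000 -0.0000 | x4
0.03 0.7896 -0.0885 -0.0000 -0.0000 | x4
0.03 0.7896 -0.0885 -0.0000 -0.0000 | x6
  -> q1-q6 deg 15 target [0.4805 0.3717 0.11  ] q6 0.39
-0.66 0.0000 0.0000 -0.0000 -0.0000 | x3
  -> q1-q6 deg 15 target [0.4805 0.3717 0.11  ] q6 0.39
-0.66 -0.7163 0.0801 -0.0000 -0.0000 | x4
-0.66 -0.7163 0.0801 -0.0000 -0.0000 | x4
-0.66 -0.7163 0.0801 -0.0000 -0.0000 | x6
  -> q1-q6 deg 15 target [ 0.641  -0.0299  0.11  ] q6 -0.32
```

Emit:
move_arm --motion "0.03 0.745 0.044 0.19 0;0.03 0.745 0.044 0.19 0;0.03 0.745 0.044 0.19 0;0.03 0.745 0.044 0.19 0" --newtons 10

```text
time: 7.35
position: [0.4995, 0.1107, 0.1364]
tool_rot: [0.605, 0.796, -0.002, -0.003]
ft_force: [0.2, 0.1, -0.8]
grip_width: 0.0451
grip_force: 0.0
```

Emit:
move_arm --motion "0.03 0.745 0.044 0.19 0;0.03 0.745 0.044 0.19 0;0.03 0.745 0.044 0.19 0;0.03 0.745 0.044 0.19 0;0.03 0.745 0.044 0.19 0;0.03 0.745 0.044 0.19 0;0.03 0.745 0.044 0.19 0"

```text
time: 7.93
position: [0.4709, 0.2537, 0.1]
tool_rot: [0.605, 0.796, -0.001, -0.001]
ft_force: [-0.6, -0.7, 0.3]
grip_width: 0.0446
grip_force: 0.0
```

Run:
```python
from plan import *
plan([(.4707,.2547,.0145,15.4,45)])
```

```text
t7.9 at [0.4709 0.2537 0.1   ] yaw 15.5 w 0.0446
0.03 0.0052 0.0006 0.4275 0.0005 | x5
  -> q1-q6 deg 15 target [0.4707 0.2547 0.0145] q6 0.23
```

Emit:
move_arm --motion "0.03 0 0 0.427 0;0.03 0 0 0.427 0;0.03 0 0 0.427 0;0.03 0 0 0.427 0;-0.66 0 0 0.427 0;-0.66 0 0 0.427 0;-0.66 0 0 0.427 0;-0.66 0 0 0.427 0;-0.66 0 0 0.427 0;-0.66 0 0 0.427 0"

```text
time: 8.77
position: [0.4718, 0.2541, 0.0164]
tool_rot: [0.605, 0.796, 0.0, 0.0]
ft_force: [0.3, -1.5, 2.1]
grip_width: 0.0232
grip_force: 10.0
```

Emit:
move_arm --motion "-0.66 0 0 -0.478 0;-0.66 0 0 -0.478 0;-0.66 0 0 -0.478 0;-0.66 0 0 -0.478 0"

```text
time: 9.1
position: [0.4742, 0.2553, 0.1151]
tool_rot: [0.605, 0.796, 0.003, 0.002]
ft_force: [0.3, 0.7, -1.2]
grip_width: 0.0236
grip_force: 10.0
```

Emit:
move_arm --motion "-0.66 -0.909 0.234 0 0;-0.66 -0.909 0.234 0 0;-0.66 -0.909 0.234 0 0;-0.66 -0.909 0.234 0 0;-0.66 -0.909 0.234 0 0"

```text
time: 9.52
position: [0.5675, 0.0877, 0.1107]
tool_rot: [0.606, 0.795, 0.0, 0.001]
ft_force: [1.0, 1.0, 0.3]
grip_width: 0.0235
grip_force: 10.0
```

Emit:
move_arm --motion "-0.66 -0.909 0.234 0 0;-0.66 -0.909 0.234 0 0;-0.66 -0.909 0.234 0 0;-0.66 -0.909 0.234 0 0;-0.66 -0.909 0.234 0 0;-0.66 -0.909 0.234 0 0;-0.66 -0.909 0.234 0 0"

```text
time: 10.1
position: [0.6582, -0.0723, 0.1099]
tool_rot: [0.607, 0.795, -0.0, -0.001]
ft_force: [-1.0, 0.4, -0.2]
grip_width: 0.0236
grip_force: 10.0
```

Emit:
move_arm --motion "-0.66 0 0 0.445 0;-0.66 0 0 0.445 0;-0.66 0 0 0.445 0;-0.66 0 0 0.445 0;-0.24 0 0 0.445 0;-0.24 0 0 0.445 0;-0.24 0 0 0.445 0;-0.24 0 0 0 0;-0.24 0 0 0 0;-0.24 0 0 0 0;-0.24 0 0 0 0"

```text
time: 11.02
position: [0.6625, -0.0721, 0.1177]
tool_rot: [0.605, 0.796, 0.002, 0.006]
ft_force: [0.3, -0.5, 0.4]
grip_width: 0.0329
grip_force: 0.0
```

Emit:
move_arm --motion "0.03 0.702 -0.154 0 0;0.03 0.702 -0.154 0 0;0.03 0.702 -0.154 0 0;0.03 0.702 -0.154 0 0"

```text
time: 11.35
position: [0.587, 0.0598, 0.1111]
tool_rot: [0.605, 0.796, -0.001, -0.003]
ft_force: [-0.2, -0.8, -0.2]
grip_width: 0.0436
grip_force: 0.0
```

Emit:
move_arm --motion "0.03 0.702 -0.154 0 0;0.03 0.702 -0.154 0 0;0.03 0.702 -0.154 0 0;0.03 0.702 -0.154 0 0"

```text
time: 11.68
position: [0.5202, 0.1864, 0.1112]
tool_rot: [0.605, 0.797, -0.001, -0.002]
ft_force: [-0.3, -1.0, -0.4]
grip_width: 0.0448
grip_force: 0.0
```

Emit:
move_arm --motion "0.03 0.702 -0.154 0 0;0.03 0.702 -0.154 0 0;0.03 0.702 -0.154 0 0;0.03 0.702 -0.154 0 0;0.03 0.702 -0.154 0 0;0.03 0.702 -0.154 0 0"

```text
time: 12.18
position: [0.4564, 0.3108, 0.1114]
tool_rot: [0.604, 0.797, -0.0, 0.0]
ft_force: [0.1, 0.3, 0.8]
grip_width: 0.0446
grip_force: 0.0
```

Run:
```python
from plan import *
from look import *
p,d,m,P=top('side',.012,.035,(.42,.52,.2,.42),10); save('s2',p[200:300,200:420].repeat(3,0).repeat(3,1))
top('scene',.004,.036,(.57,.72,-.12,.05),10)
plan([(.4567,.3105,.0145,15.4,45)])
```

```text
side [232. 201.] 44 med [0.4798 0.3702 0.0172] rect [480.6 371.2] [22.5 20.5] 52.3
side [227. 213.] 47 med [0.4558 0.3088 0.0164] rect [456.  311.2] [21.5 22.3] 61.2
scene [292. 275.] 1239 med [ 0.6026 -0.0343  0.0068] rect [616.6 -16.3] [ 88.1 148.8] 16.2
scene [298. 297.] 579 med [ 0.6732 -0.0309  0.0203] rect [665.1 -41.8] [166.2  79.9] 69.0
t12.3 at [0.4579 0.3094 0.1115] yaw 15.4 w 0.0447
0.03 0.0069 -0.0042 0.4850 0.0002 | x5
  -> q1-q6 deg 15 target [0.4567 0.3105 0.0145] q6 0.33
```

View pics/s2.png

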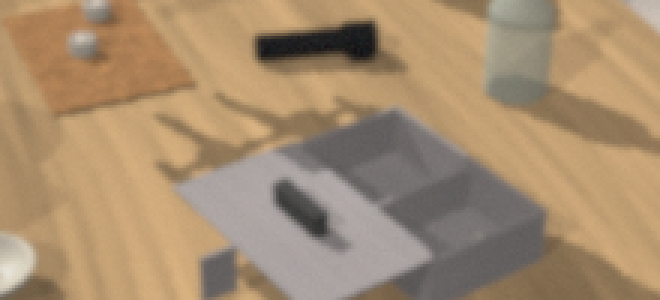

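The crop shows the lid fully open and two holders still on the board. The small well, at crop (470,220), is too shadowed to show the holder, so I'll verify it later from the wrist camera. Next I'll move the other two.

Emit:
move_arm --motion "0.03 0.003 -0.002 0.485 0;0.03 0.003 -0.002 0.485 0;0.03 0.003 -0.002 0.485 0;0.03 0.003 -0.002 0.485 0;-0.66 0.003 -0.002 0.485 0;-0.66 0.003 -0.002 0.485 0;-0.66 0.003 -0.002 0.485 0;-0.66 0.003 -0.002 0.485 0;-0.66 0.003 -0.002 0.485 0;-0.66 0.003 -0.002 0.485 0"

```text
time: 13.12
position: [0.4572, 0.3105, 0.0146]
tool_rot: [0.606, 0.796, 0.0, 0.0]
ft_force: [0.1, -0.7, 0.6]
grip_width: 0.0233
grip_force: 10.0
```

Emit:
move_arm --motion "-0.66 0 0 -0.478 0;-0.66 0 0 -0.478 0;-0.66 0 0 -0.478 0;-0.66 0 0 -0.478 0"

```text
time: 13.45
position: [0.4595, 0.3119, 0.1137]
tool_rot: [0.605, 0.796, 0.004, 0.002]
ft_force: [0.4, 0.0, -0.9]
grip_width: 0.0235
grip_force: 10.0
```

Emit:
move_arm --motion "-0.66 -0.998 0.16 0 0;-0.66 -0.998 0.16 0 0;-0.66 -0.998 0.16 0 0;-0.66 -0.998 0.16 0 0;-0.66 -0.998 0.16 0 0;-0.66 -0.998 0.16 0 0"

```text
time: 13.95
position: [0.5446, 0.1211, 0.1094]
tool_rot: [0.608, 0.794, 0.0, 0.002]
ft_force: [0.4, 1.1, 0.0]
grip_width: 0.0235
grip_force: 10.0
```

Emit:
move_arm --motion "-0.66 -0.998 0.16 0 0;-0.66 -0.998 0.16 0 0;-0.66 -0.998 0.16 0 0;-0.66 -0.998 0.16 0 0;-0.66 -0.998 0.16 0 0;-0.66 -0.998 0.16 0 0;-0.66 -0.998 0.16 0 0;-0.66 -0.998 0.16 0 0"

```text
time: 14.62
position: [0.6235, -0.0561, 0.1088]
tool_rot: [0.606, 0.796, -0.0, -0.002]
ft_force: [0.2, -0.3, -0.8]
grip_width: 0.0234
grip_force: 10.0
```

Run:
```python
from plan import *
from look import *
p,d,m=cam('wrist'); save('w2',p)
plan([(*cw(-.013,-.044),.021,15.4,15),(*cw(-.013,-.044),.11,15.4,33),(.4805,.3717,.11,15.4,45)])
```

```text
t14.7 at [ 0.6233 -0.0554  0.109 ] yaw 15.5 w 0.0233
-0.66 -0.0101 0.0041 0.4400 0.0006 | x5
  -> q1-q6 deg 15 target [ 0.6247 -0.0572  0.021 ] q6 -0.36
-0.24 0.0000 0.0000 -0.4450 -0.0000 | x5
  -> q1-q6 deg 15 target [ 0.6247 -0.0572  0.11  ] q6 -0.36
0.03 0.7529 -0.0418 -0.0000 -0.0000 | x4
0.03 0.7529 -0.0418 -0.0000 -0.0000 | x4
0.03 0.7529 -0.0418 -0.0000 -0.0000 | x6
  -> q1-q6 deg 15 target [0.4805 0.3717 0.11  ] q6 0.39
```

View pics/w2.png

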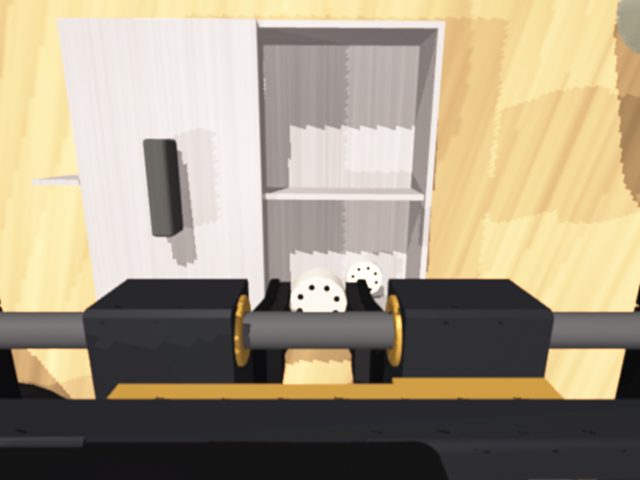

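The wrist view shows holder 1 in the small well at (364,277) and the held holder at (319,296). I'll check that the two don't clash.

Run:
```python
from plan import *
from h import *
m=robot.camera_model('wrist')
c,s=np.cos(YAW),np.sin(YAW)
def wc(p): d=p[:2]-C; return np.round([c*d[0]+s*d[1],-s*d[0]+c*d[1]],4)
print('holder1',wc(ray(364,277,.017,m)),'bar',wc(ray(155,188,.063,m)),'divider',wc(ray(345,193,.037,m)),'corner rear+y',wc(ray(443,22,.042,m)),'front lid corner',wc(ray(61,20,.045,m)))
```

```text
holder1 [ 0.016  -0.0603] bar [-0.0968  0.0029] divider [ 0.0011 -0.0026] corner rear+y [0.0486 0.0844] front lid corner [-0.1426  0.0843]
```

Emit:
move_arm --motion "-0.66 -0.005 -0.01 0.44 0;-0.66 -0.005 -0.01 0.44 0;-0.66 -0.005 -0.01 0.44 0;-0.66 -0.005 -0.01 0.44 0;-0.24 -0.005 -0.01 0.44 0;-0.24 -0.005 -0.01 0.44 0;-0.24 -0.005 -0.01 0.44 0;-0.24 0 0 0 0;-0.24 0 0 0 0;-0.24 0 0 0 0;-0.24 0 0 0 0"

```text
time: 15.58
position: [0.6287, -0.0579, 0.1159]
tool_rot: [0.605, 0.796, 0.002, 0.005]
ft_force: [-0.4, 0.4, -1.0]
grip_width: 0.0332
grip_force: 0.0
```

Emit:
move_arm --motion "0.03 0.753 -0.04 0 0;0.03 0.753 -0.04 0 0;0.03 0.753 -0.04 0 0;0.03 0.753 -0.04 0 0"

```text
time: 15.92
position: [0.5743, 0.0889, 0.11]
tool_rot: [0.605, 0.796, -0.0, -0.001]
ft_force: [0.5, 1.1, -0.7]
grip_width: 0.0442
grip_force: 0.0
```

Emit:
move_arm --motion "0.03 0.753 -0.04 0 0;0.03 0.753 -0.04 0 0;0.03 0.753 -0.04 0 0;0.03 0.753 -0.04 0 0"

```text
time: 16.25
position: [0.5267, 0.232, 0.1101]
tool_rot: [0.605, 0.796, -0.0, -0.001]
ft_force: [0.3, -0.7, 0.4]
grip_width: 0.045
grip_force: 0.0
```

Emit:
move_arm --motion "0.03 0.753 -0.04 0 0;0.03 0.753 -0.04 0 0;0.03 0.753 -0.04 0 0;0.03 0.753 -0.04 0 0;0.03 0.753 -0.04 0 0;0.03 0.753 -0.04 0 0;0.03 0.753 -0.04 0 0"

```text
time: 16.83
position: [0.4812, 0.3713, 0.1099]
tool_rot: [0.605, 0.796, -0.0, 0.0]
ft_force: [0.5, -0.1, 0.4]
grip_width: 0.0452
grip_force: 0.0
```

Run:
```python
from plan import *
from look import *
top('side',.012,.03,(.42,.52,.2,.42),10)
plan([(.4805,.3717,.0145,15.4,45)])
```

```text
side [232. 201.] 42 med [0.4807 0.3698 0.0168] rect [480.8 370.8] [24.6 21.4] 73.5
t16.9 at [0.4816 0.3707 0.11  ] yaw 15.4 w 0.0445
0.03 0.0061 -0.0040 0.4773 0.0001 | x5
  -> q1-q6 deg 15 target [0.4805 0.3717 0.0145] q6 0.39
```

Emit:
move_arm --motion "0.03 0.002 -0.002 0.477 0;0.03 0.002 -0.002 0.477 0;0.03 0.002 -0.002 0.477 0;0.03 0.002 -0.002 0.477 0;-0.66 0.002 -0.002 0.477 0;-0.66 0.002 -0.002 0.477 0;-0.66 0.002 -0.002 0.477 0;-0.66 0.002 -0.002 0.477 0;-0.66 0.002 -0.002 0.477 0;-0.66 0.002 -0.002 0.477 0"

```text
time: 17.72
position: [0.4813, 0.3721, 0.0151]
tool_rot: [0.605, 0.796, 0.0, 0.0]
ft_force: [0.4, -1.2, 1.6]
grip_width: 0.0237
grip_force: 10.0
```

Emit:
move_arm --motion "-0.66 0 0 -0.478 0;-0.66 0 0 -0.478 0;-0.66 0 0 -0.478 0;-0.66 0 0 -0.478 0"

```text
time: 18.05
position: [0.4837, 0.3739, 0.1145]
tool_rot: [0.605, 0.796, 0.004, 0.002]
ft_force: [0.9, -0.8, -0.4]
grip_width: 0.0236
grip_force: 10.0
```

Emit:
move_arm --motion "-0.66 -0.72 0.08 0 0;-0.66 -0.72 0.08 0 0;-0.66 -0.72 0.08 0 0;-0.66 -0.72 0.08 0 0"

```text
time: 18.38
position: [0.5354, 0.2339, 0.1091]
tool_rot: [0.606, 0.795, -0.001, 0.0]
ft_force: [0.3, 1.2, 0.6]
grip_width: 0.0232
grip_force: 10.0
```

Emit:
move_arm --motion "-0.66 -0.72 0.08 0 0;-0.66 -0.72 0.08 0 0;-0.66 -0.72 0.08 0 0;-0.66 -0.72 0.08 0 0"

```text
time: 18.72
position: [0.5899, 0.0988, 0.1091]
tool_rot: [0.607, 0.795, -0.001, 0.0]
ft_force: [0.3, -0.1, -0.6]
grip_width: 0.0237
grip_force: 10.0
```

Emit:
move_arm --motion "-0.66 -0.72 0.08 0 0;-0.66 -0.72 0.08 0 0;-0.66 -0.72 0.08 0 0;-0.66 -0.72 0.08 0 0;-0.66 -0.72 0.08 0 0;-0.66 -0.72 0.08 0 0;-0.66 -0.72 0.08 0 0"

```text
time: 19.3
position: [0.6408, -0.0303, 0.109]
tool_rot: [0.606, 0.796, -0.001, -0.002]
ft_force: [-0.6, 0.5, 0.2]
grip_width: 0.0232
grip_force: 10.0
```

Run:
```python
from plan import *
plan([(*cw(.010,-.024),.021,15.4,15)])
```

```text
t19.3 at [ 0.6408 -0.0303  0.109 ] yaw 15.5 w 0.0232
-0.66 -0.0081 0.0015 0.4399 0.0004 | x5
  -> q1-q6 deg 15 target [ 0.6415 -0.0318  0.021 ] q6 -0.32
```

Emit:
move_arm --motion "-0.66 -0.006 0 0.44 0;-0.66 -0.006 0 0.44 0;-0.66 -0.006 0 0.44 0;-0.66 -0.006 0 0.44 0;-0.24 -0.006 0 0.44 0;-0.24 -0.006 0 0.44 0;-0.24 -0.006 0 0.44 0;-0.24 0 0 -0.2 0;-0.24 0 0 -0.2 0;-0.24 0 0 -0.2 0;-0.24 0 0 -0.2 0;-0.24 0 0 -0.2 0"

```text
time: 20.3
position: [0.6438, -0.0296, 0.1537]
tool_rot: [0.604, 0.797, 0.001, 0.003]
ft_force: [-0.9, 0.5, -0.9]
grip_width: 0.0331
grip_force: 0.0
```

Run:
```python
from look import *
from plan import *
p,d,m,P=top('scene',.058,.075,(.36,.5,-.36,-.2))
p,d,m,P2=top('side',.058,.075,(.36,.5,-.36,-.2))
K=p.max(-1)<55
for PP in(P2,):
    q=PP[K&(PP[...,0]>.35)&(PP[...,0]<.52)&(PP[...,1]<-.2)&(PP[...,1]>-.36)&(abs(PP[...,2]-.002)<.006)]
    (c,r)=cv2.minEnclosingCircle(q[:,:2].astype(np.float32)); print('pad side',c,r)
p,d,m=cam('scene'); PP=P
q=PP[(p.max(-1)<55)&(PP[...,0]>.35)&(PP[...,0]<.52)&(PP[...,1]<-.2)&(PP[...,1]>-.36)&(abs(PP[...,2]-.003)<.006)]
print('pad scene',cv2.minEnclosingCircle(q[:,:2].astype(np.float32)))
top('scene',.012,.035,(.5,.7,-.3,-.15))
w,_,_=cam('wrist'); save('w3',w)
plan([(.50,-.15,.15,-74.5,86),(.4336,-.2693,.15,-74.5,86),(.4336,-.2693,.017,-74.5,86)])
```

```text
scene [173. 217.] 227 med [ 0.428  -0.2704  0.0644] rect [ 433.4 -270. ] [69.3 71.4] 44.9
side [288. 364.] 457 med [ 0.4322 -0.2678  0.0631] rect [ 433.3 -269. ] [70.  68.6] 78.2
pad side (0.44363847374916077, -0.27946799993515015) 0.05796310305595398
pad scene ((0.44353798031806946, -0.2802152633666992), 0.06129533052444458)
scene [201. 293.] 260 med [ 0.6192 -0.23    0.0238] rect [ 616.3 -232.2] [39.8 86.9] 86.5
t20.6 at [ 0.6407 -0.0304  0.148 ] yaw 15.5 w 0.0330
0.98 -0.1941 -0.4188 -0.0050 -0.2500 | x7
0.98 0.1589 -0.4334 -0.0050 -0.2500 | x9
  -> q1-q6 deg 106 target [ 0.5  -0.15  0.15] q6 -2.13
0.98 0.4793 -0.4861 0.0000 -0.0000 | x6
  -> q1-q6 deg 106 target [ 0.4336 -0.2693  0.15  ] q6 -2.40
0.98 0.0000 0.0000 0.6650 -0.0000 | x6
  -> q1-q6 deg 106 target [ 0.4336 -0.2693  0.017 ] q6 -2.40
```

View pics/w3.png

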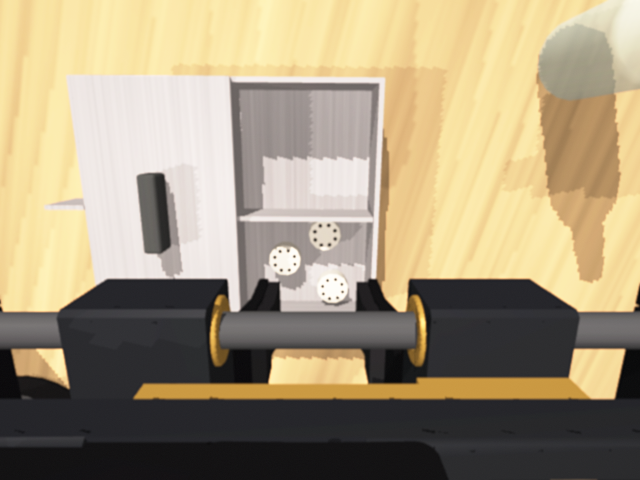

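All three holders lie in the small well, at (324,235), (285,259) and (333,288). The cup is next.

Run:
```python
from plan import *
plan([(.50,-.15,.15,-30,86),(.4334,-.2695,.15,-74,86),(.4334,-.2695,.017,-74,86)])
```

```text
t20.6 at [ 0.6407 -0.0304  0.148 ] yaw 15.5 w 0.0330
0.98 -0.3882 -0.8376 -0.0100 0.2528 | x9
  -> q1-q6 deg -30 target [ 0.5  -0.15  0.15] q6 0.23
0.98 -0.6840 0.0104 -0.0000 0.2444 | x9
  -> q1-q6 deg -74 target [ 0.4334 -0.2695  0.15  ] q6 0.74
0.98 0.0000 0.0000 0.6650 -0.0000 | x6
  -> q1-q6 deg -74 target [ 0.4334 -0.2695  0.017 ] q6 0.74
```

Emit:
move_arm --motion "0.98 -0.388 -0.838 -0.01 0.253;0.98 -0.388 -0.838 -0.01 0.253;0.98 -0.388 -0.838 -0.01 0.253;0.98 -0.388 -0.838 -0.01 0.253;0.98 -0.388 -0.838 -0.01 0.253;0.98 -0.388 -0.838 -0.01 0.253;0.98 -0.388 -0.838 -0.01 0.253;0.98 -0.388 -0.838 -0.01 0.253" --newtons 12

```text
time: 21.22
position: [0.5004, -0.1509, 0.151]
tool_rot: [0.867, 0.498, -0.001, -0.001]
ft_force: [0.1, -0.4, -0.1]
grip_width: 0.0784
grip_force: 0.0
```

Emit:
move_arm --motion "0.98 -0.684 0.01 0 0.244;0.98 -0.684 0.01 0 0.244;0.98 -0.684 0.01 0 0.244;0.98 -0.684 0.01 0 0.244;0.98 -0.684 0.01 0 0.244;0.98 -0.684 0.01 0 0.244;0.98 -0.684 0.01 0 0.244;0.98 -0.684 0.01 0 0.244;0.98 -0.684 0.01 0 0.244"

```text
time: 21.97
position: [0.4347, -0.2696, 0.1517]
tool_rot: [0.99, 0.141, -0.0, -0.0]
ft_force: [-0.2, -0.2, -0.6]
grip_width: 0.086
grip_force: 0.0
```

Run:
```python
from plan import *
from look import *
top('side',.058,.075,(.36,.5,-.36,-.2))
plan([(.4334,-.2695,.017,-74.6,86)])
```

```text
side [288. 364.] 454 med [ 0.4321 -0.2685  0.063 ] rect [ 433.4 -268.3] [68.4 70.5] 6.9
t22.0 at [ 0.4348 -0.2696  0.1519] yaw -73.8 w 0.0861
0.98 -0.0066 -0.0026 0.6743 0.0044 | x6
  -> q1-q6 deg -75 target [ 0.4334 -0.2695  0.017 ] q6 0.75
```

Emit:
move_arm --motion "0.98 -0.006 -0.002 0.3 0.004;0.98 -0.006 -0.002 0.5 0.004;0.98 -0.006 -0.002 0.674 0.004;0.98 -0.006 -0.002 0.674 0.004;0.98 -0.006 -0.002 0.674 0.004;0.3 -0.006 -0.002 0.674 0.004;0.3 -0.006 -0.002 0.674 0.004;0.3 -0.006 -0.002 0.674 0.004;0.3 -0.006 -0.002 0.674 0.004;0.3 -0.006 -0.002 0.674 0.004;0.3 -0.006 -0.002 0.674 0.004;0.3 -0.006 -0.002 0.674 0.004"

```text
time: 23.02
position: [0.4343, -0.2706, 0.0196]
tool_rot: [0.991, 0.133, 0.001, 0.001]
ft_force: [0.4, 0.8, 8.3]
grip_width: 0.0689
grip_force: 11.6
```

Emit:
move_arm --motion "0.3 0 0 -0.1 0;0.3 0 0 -0.25 0;0.3 0 0 -0.4 0;0.3 0 0 -0.55 0;0.3 0 0 -0.55 0;0.3 0 0 -0.55 0"

```text
time: 23.52
position: [0.4345, -0.2712, 0.1299]
tool_rot: [0.991, 0.133, 0.002, 0.002]
ft_force: [-0.4, -0.7, -2.6]
grip_width: 0.0688
grip_force: 12.0
```

```bash
cat > cup.py <<'E'
from look import *
from plan import *
def cup(r=.075,names=('scene','side'),tag=None):
    """cup points near the gripper, in tool coords: u=along case-x (mouth), z rel to grasp point"""
    o=robot.get_obs(); t=np.array(o['position']); print('tcp',t.round(4),'grasp z %.4f'%(t[2]+.011),'w %.4f F %.1f'%(o['grip_width'],o['grip_force']))
    ex=np.array([np.cos(YAW),np.sin(YAW)]); ey=np.array([-ex[1],ex[0]])
    for n in names:
        p,d,m=cam(n); P=pts(d,m); q=P-np.array([*t[:2],t[2]+.011]); U=q[...,:2]@ex; V=q[...,:2]@ey; Z=q[...,2]
        k=(d>0)&(abs(U)<.08)&(abs(V)<.034)&(Z>-.08)&(Z<.045)&(P[...,2]>.012)
        if tag: 
            v,u=np.where(k); c=(int(u.mean()),int(v.mean())); s=p[max(0,c[1]-60):c[1]+60,max(0,c[0]-80):c[0]+80]; save(tag+n,s.repeat(4,0).repeat(4,1))
        a=np.stack([U[k],V[k],Z[k]],1)
        for th in (-90,-60,-30,0,30,60,90): pass
        print(n,k.sum(),'U',np.percentile(a[:,0],[1,50,99]).round(3),'Z',np.percentile(a[:,2],[1,50,99]).round(3))
    return a
E
python3 - <<'E'
from cup import *
cup(tag='c1')
g=cw(.075,-.02)
plan([(*cw(.0,-.02),.145,-74.6,57),(*g,.145,-74.6,57)])
E
```

```text
tcp [ 0.4345 -0.2712  0.1299] grasp z 0.1409 w 0.0688 F 12.0
scene 986 U [-0.034  0.017  0.033] Z [-0.025  0.008  0.037]
side 1252 U [-0.035 -0.021  0.03 ] Z [-0.029  0.008  0.033]
t23.6 at [ 0.433  -0.2697  0.1273] yaw -74.7 w 0.0687
0.31 0.6347 -0.4462 -0.0441 -0.0003 | x4
0.31 0.6352 -0.4456 -0.0441 -0.0003 | x6
  -> q1-q6 deg -75 target [ 0.6308 -0.0306  0.145 ] q6 1.25
0.31 0.3750 0.0000 0.0000 -0.0000 | x4
  -> q1-q6 deg -75 target [ 0.7031 -0.0107  0.145 ] q6 1.29
```

```bash
python3 -c "
import cv2,numpy as np
a,b=[cv2.resize(cv2.imread('pics/c1%s.png'%n),(400,300)) for n in('scene','side')]
cv2.imwrite('pics/c1.png',np.hstack([a,b]))"
```

```text
(no output)
```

View pics/c1.png

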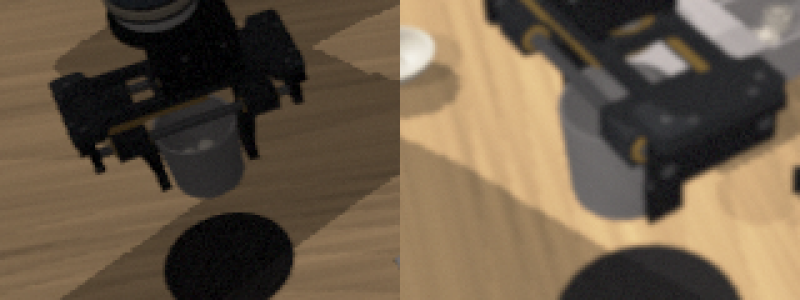

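The two crops show that the cup is held near its rim, since the opening is 68.7 mm. The finger sides touch the cone high up, so the cup pivots near its rim. My plan is to put it back at the pad centre and regrip just at the rim. Then I'll lean it over the case's +y wall from outside, which levers the mouth down over the larger compartment.

Run:
```python
from plan import *
plan([(.4436,-.2800,.06,-74.6,57),(.4436,-.2800,.0205,-74.6,57)])
```

```text
t23.6 at [ 0.433  -0.2697  0.1273] yaw -74.7 w 0.0687
0.31 0.0377 0.0637 0.3367 -0.0006 | x4
  -> q1-q6 deg -75 target [ 0.4436 -0.28    0.06  ] q6 0.74
0.31 0.0000 0.0000 0.1975 -0.0000 | x3
  -> q1-q6 deg -75 target [ 0.4436 -0.28    0.0205] q6 0.74
```

Emit:
move_arm --motion "0.3 0.038 0.064 0.337 0;0.3 0.038 0.064 0.337 0;0.3 0.038 0.064 0.42 0;0.3 0.038 0.064 0.5 0;0.3 0.038 0.064 0.53 0;0.3 0.038 0.064 0.53 0;0.98 0.038 0.064 0.53 0;0.98 0.038 0.064 0.53 0;0.98 0.038 0.064 0.53 0;0.98 0.038 0.064 0.53 0;0.98 0.038 0.064 0.53 0"

```text
time: 24.53
position: [0.4445, -0.2808, 0.0221]
tool_rot: [0.991, 0.133, 0.0, 0.001]
ft_force: [0.1, 0.1, -0.3]
grip_width: 0.085
grip_force: 0.0
```

Run:
```python
from plan import *
from look import *
top('side',.05,.075,(.36,.5,-.36,-.2),60)
plan([(.4436,-.2800,.061,-74.6,86)])
```

```text
side [282. 352.] 101 med [ 0.431  -0.2409  0.0621] rect [ 428.5 -242.1] [13. 32.] 43.1
side [311. 357.] 150 med [ 0.4716 -0.2638  0.0583] rect [ 471.2 -268. ] [10.2 40.5] 25.5
side [282. 378.] 206 med [ 0.4171 -0.2953  0.0602] rect [ 418.5 -284.4] [17.7 55.5] 5.8
t24.6 at [ 0.4444 -0.2807  0.022 ] yaw -74.7 w 0.0854
0.98 -0.0030 -0.0047 -0.1950 -0.0007 | x3
  -> q1-q6 deg -75 target [ 0.4436 -0.28    0.061 ] q6 0.74
```

Emit:
move_arm --motion "0.98 0 0 -0.195 0;0.98 0 0 -0.195 0;0.98 0 0 -0.195 0;0.3 0 0 -0.195 0;0.3 0 0 -0.195 0;0.3 0 0 -0.195 0;0.3 0 0 -0.195 0;0.3 0 0 -0.195 0;0.3 0 0 -0.195 0;0.3 0 0 -0.195 0" --newtons 20

```text
time: 25.42
position: [0.4439, -0.2802, 0.0601]
tool_rot: [0.991, 0.133, -0.0, -0.0]
ft_force: [0.1, 1.1, -1.2]
grip_width: 0.0689
grip_force: 20.0
```

Emit:
move_arm --motion "0.3 0 0 -0.1 0;0.3 0 0 -0.2 0;0.3 0 0 -0.35 0;0.3 0 0 -0.5 0;0.3 0 0 -0.5 0;0.3 0 0 -0.5 0"

```text
time: 25.92
position: [0.445, -0.2813, 0.1619]
tool_rot: [0.991, 0.133, 0.001, 0.002]
ft_force: [-0.6, 0.4, -2.7]
grip_width: 0.0693
grip_force: 20.0
```

Run:
```python
from cup import *
cup(names=('side',))
g=cw(0,.130)
plan([(*cw(-.05,-.0),.165,-29,57),(*g,.165,15.4,57),(*g,.071,15.4,57)])
```

```text
tcp [ 0.445  -0.2813  0.1619] grasp z 0.1729 w 0.0693 F 20.0
side 1893 U [-0.033 -0.012  0.024] Z [-0.067 -0.036 -0.   ]
t26.0 at [ 0.444  -0.2804  0.1605] yaw -74.7 w 0.0693
0.31 0.4900 -0.5290 -0.0113 -0.1270 | x4
0.31 0.6570 -0.2971 -0.0113 -0.1270 | x6
  -> q1-q6 deg -29 target [ 0.5773 -0.0246  0.165 ] q6 0.46
0.31 0.6393 -0.2762 -0.0000 -0.2467 | x9
  -> q1-q6 deg 15 target [0.591 0.114 0.165] q6 -0.08
0.31 0.0000 0.0000 0.4700 -0.0000 | x5
  -> q1-q6 deg 15 target [0.591 0.114 0.071] q6 -0.08
```

Emit:
move_arm --motion "0.3 0.05 -0.05 -0.01 -0.02;0.3 0.13 -0.14 -0.01 -0.04;0.3 0.22 -0.24 -0.01 -0.06;0.3 0.31 -0.34 -0.01 -0.08;0.3 0.4 -0.44 -0.01 -0.1;0.3 0.49 -0.529 -0.011 -0.127;0.3 0.49 -0.529 -0.011 -0.127"

```text
time: 26.55
position: [0.5109, -0.1482, 0.1606]
tool_rot: [0.944, 0.33, -0.001, -0.002]
ft_force: [0.2, -0.5, -2.0]
grip_width: 0.0689
grip_force: 20.0
```

Emit:
move_arm --motion "0.3 0.06 -0.03 0 -0.02;0.3 0.16 -0.07 -0.01 -0.04;0.3 0.28 -0.13 -0.01 -0.06;0.3 0.4 -0.18 -0.01 -0.08;0.3 0.53 -0.24 -0.01 -0.1;0.3 0.657 -0.297 -0.011 -0.127;0.3 0.657 -0.297 -0.011 -0.127"

```text
time: 27.13
position: [0.5784, -0.0209, 0.163]
tool_rot: [0.86, 0.51, 0.0, -0.001]
ft_force: [-0.0, -1.3, -1.6]
grip_width: 0.0691
grip_force: 20.0
```

Emit:
move_arm --motion "0.3 0.06 -0.03 0 -0.03;0.3 0.16 -0.07 0 -0.06;0.3 0.28 -0.12 0 -0.1;0.3 0.4 -0.17 0 -0.14;0.3 0.52 -0.23 0 -0.18;0.3 0.639 -0.276 0 -0.22;0.3 0.639 -0.276 0 -0.247;0.3 0.639 -0.276 0 -0.247;0.3 0.639 -0.276 0 -0.247"

```text
time: 27.88
position: [0.5901, 0.1132, 0.1632]
tool_rot: [0.607, 0.795, -0.001, -0.001]
ft_force: [-0.3, 0.0, -2.0]
grip_width: 0.069
grip_force: 20.0
```

Run:
```python
from cup import *
g=cw(0,.128)
plan([(*g,.071,15.4,57),(*cw(0,.083),.075,15.4,57),(*cw(0,.062),.075,15.4,57),(*cw(0,.047),.068,15.4,57),(*cw(0,.042),.060,15.4,57)])
```

```text
t27.9 at [0.5901 0.1132 0.1632] yaw 15.3 w 0.0690
0.31 -0.0071 0.0056 0.4612 -0.0006 | x5
  -> q1-q6 deg 15 target [0.5915 0.1121 0.071 ] q6 -0.08
0.31 -0.2250 -0.0000 -0.0200 -0.0000 | x4
  -> q1-q6 deg 15 target [0.6035 0.0687 0.075 ] q6 -0.16
0.31 -0.1050 -0.0000 -0.0000 -0.0000 | x3
  -> q1-q6 deg 15 target [0.609  0.0485 0.075 ] q6 -0.19
0.31 -0.0750 0.0000 0.0350 -0.0000 | x3
  -> q1-q6 deg 15 target [0.613 0.034 0.068] q6 -0.21
0.31 -0.0250 -0.0000 0.0400 -0.0000 | x3
  -> q1-q6 deg 15 target [0.6143 0.0292 0.06  ] q6 -0.22
```

Emit:
move_arm --motion "0.3 -0.007 0.005 0.1 0;0.3 -0.007 0.005 0.22 0;0.3 -0.007 0.005 0.34 0;0.3 -0.007 0.005 0.43 0;0.3 -0.007 0.005 0.461 0;0.3 -0.007 0.005 0.461 0;0.3 -0.007 0.005 0.461 0"

```text
time: 28.47
position: [0.5927, 0.1119, 0.0726]
tool_rot: [0.606, 0.795, -0.0, -0.0]
ft_force: [0.4, 0.1, -1.2]
grip_width: 0.069
grip_force: 20.0
```

Emit:
move_arm --motion "0.3 -0.03 0 0 0;0.3 -0.06 0 0 0;0.3 -0.09 0 -0.005 0;0.3 -0.12 0 -0.01 0;0.3 -0.15 0 -0.015 0;0.3 -0.18 0 -0.02 0;0.3 -0.2 0 -0.02 0;0.3 -0.225 0 -0.02 0;0.3 -0.225 0 -0.02 0"

```text
time: 29.22
position: [0.6066, 0.0688, 0.0808]
tool_rot: [0.606, 0.795, 0.002, 0.002]
ft_force: [-2.0, 2.9, 13.0]
grip_width: 0.0691
grip_force: 20.0
```

Run:
```python
from cup import *
plan([])
a=[]
for n in('scene','side'):
    p,d,m=cam(n); P=pts(d,m)
    k=(np.linalg.norm(P-np.array([*cw(0,.1),.06]),axis=-1)<.07)&(d>0); v,u=np.where(k); c=(int(u.mean()),int(v.mean()))
    a.append(cv2.resize(p[c[1]-50:c[1]+50,c[0]-66:c[0]+67],(400,300),interpolation=cv2.INTER_CUBIC))
save('t1',np.hstack(a))
```

```text
t29.2 at [0.6066 0.0688 0.0808] yaw 15.4 w 0.0691
```

View pics/t1.png

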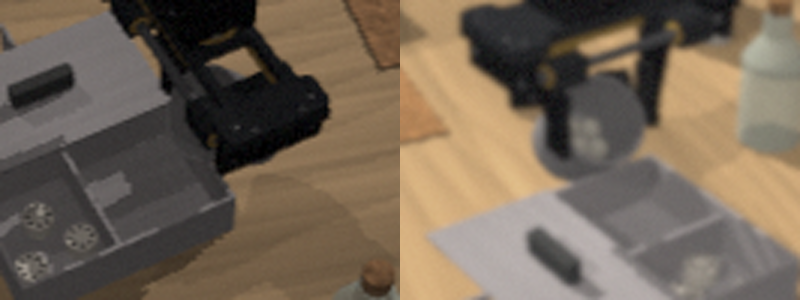

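The cup is leaning over the wall at about 50°, with the beads visible inside at (585,140) in the side crop. The pivot works, so I'll continue.

Emit:
move_arm --motion "0.3 -0.03 0 -0.01 0;0.3 -0.06 0 -0.01 0;0.3 -0.09 0 -0.01 0;0.3 -0.105 0 -0.01 0;0.3 -0.105 0 -0.01 0"

```text
time: 29.73
position: [0.6109, 0.0477, 0.0789]
tool_rot: [0.606, 0.795, 0.0, 0.001]
ft_force: [-0.3, 0.6, 3.7]
grip_width: 0.0693
grip_force: 20.0
```

Emit:
move_arm --motion "0.3 -0.03 0 0.02 0;0.3 -0.06 0 0.04 0;0.3 -0.09 0 0.06 0;0.3 -0.1 0 0.075 0;0.3 -0.1 0 0.075 0;0.3 -0.1 0 0.075 0"

```text
time: 30.23
position: [0.6157, 0.0288, 0.0634]
tool_rot: [0.605, 0.796, -0.0, 0.0]
ft_force: [0.5, -2.9, 2.9]
grip_width: 0.0692
grip_force: 20.0
```

```bash
cat > duo.py <<'E'
from cup import *
def duo(name,cx,cy,z=.06):
    a=[]
    for n in('scene','side'):
        p,d,m=cam(n); K=np.array(m['mtx']); c=rot(m).T@(np.array([*cw(cx,cy),z])-np.array(m['position'])); u,v=[int(K[i,i]*c[i]/c[2]+K[i,2]) for i in(0,1)]
        a.append(cv2.resize(p[v-50:v+50,u-66:u+67],(400,300),interpolation=cv2.INTER_CUBIC))
    save(name,np.hstack(a))
E
python3 - <<'E'
from duo import *
plan([])
duo('t2',0,.05)
E
```

```text
t30.2 at [0.6157 0.0288 0.0634] yaw 15.5 w 0.0692
```

View pics/t2.png

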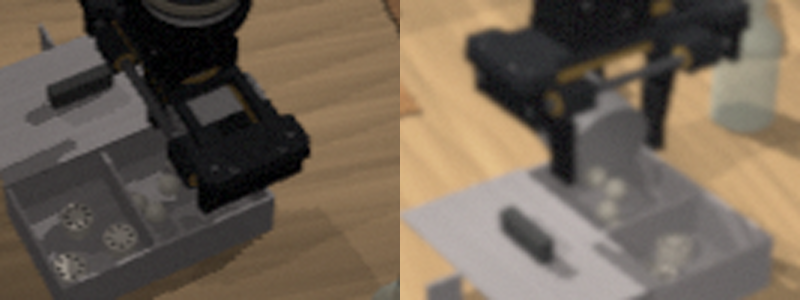

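The beads are dropping into the large compartment, around (605,190) in the side crop. I'll tip a little more, hold, then retreat along the same path.

Emit:
move_arm --motion "0.3 -0.005 0 0.02 0;0.3 -0.01 0 0.02 0;0.3 -0.01 0 0.02 0;0.3 0.02 0 0.02 0;0.3 -0.01 0 0.02 0;0.3 0.02 0 0.02 0;0.3 -0.01 0 0.02 0;0.3 -0.01 0 0.02 0;0.3 -0.01 0 0.02 0"

```text
time: 31.08
position: [0.6164, 0.0274, 0.0597]
tool_rot: [0.606, 0.796, -0.0, 0.001]
ft_force: [0.1, -4.4, 3.1]
grip_width: 0.069
grip_force: 20.0
```

Emit:
move_arm --motion "0.3 0 0 -0.1 0;0.3 0 0 -0.25 0;0.3 0 0 -0.4 0;0.3 0 0 -0.55 0;0.3 0 0 -0.55 0;0.3 0 0 -0.55 0;0.3 0 0 -0.55 0"

```text
time: 31.67
position: [0.6143, 0.0288, 0.1682]
tool_rot: [0.605, 0.796, -0.001, -0.002]
ft_force: [-0.2, 0.2, -1.4]
grip_width: 0.069
grip_force: 20.0
```

Run:
```python
from duo import *
plan([])
duo('t3',0,.03,.1)
```

```text
t31.7 at [0.6143 0.0288 0.1682] yaw 15.5 w 0.0690
```

View pics/t3.png

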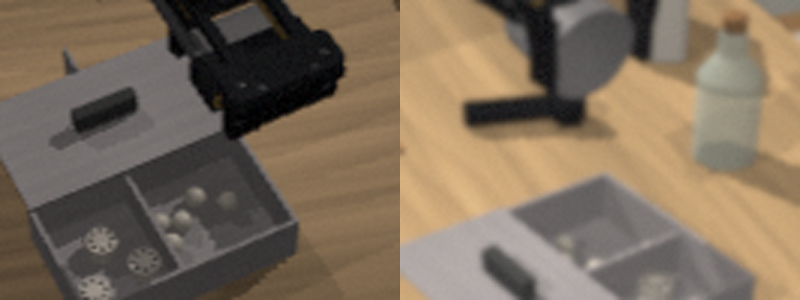

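Beads sit in the large compartment, and the cup is held at roughly 95° with its empty mouth towards the side camera at (585,50). I'll take it over the pad and loosen the grip so it swings upright.

Run:
```python
from plan import *
plan([(.4436,-.2800,.15,15.4,57),(.4436,-.2800,.075,15.4,57)])
```

```text
t31.8 at [0.6141 0.0285 0.1675] yaw 15.5 w 0.0692
0.31 -0.6297 -0.6166 0.0436 0.0002 | x5
0.31 -0.6301 -0.6162 0.0436 0.0002 | x7
  -> q1-q6 deg 15 target [ 0.4436 -0.28    0.15  ] q6 -0.83
0.31 -0.0000 0.0000 0.3750 -0.0000 | x4
  -> q1-q6 deg 15 target [ 0.4436 -0.28    0.075 ] q6 -0.83
```

Emit:
move_arm --motion "0.3 -0.1 -0.1 0 0;0.3 -0.22 -0.22 0 0;0.3 -0.35 -0.35 0.02 0;0.3 -0.49 -0.48 0.04 0;0.3 -0.63 -0.616 0.044 0;0.3 -0.63 -0.616 0.044 0"

```text
time: 32.27
position: [0.5267, -0.131, 0.1588]
tool_rot: [0.608, 0.794, -0.002, -0.003]
ft_force: [-0.1, 0.2, -1.5]
grip_width: 0.0686
grip_force: 20.0
```

Emit:
move_arm --motion "0.3 -0.1 -0.1 0.01 0;0.3 -0.22 -0.22 0.02 0;0.3 -0.35 -0.35 0.03 0;0.3 -0.49 -0.48 0.04 0;0.3 -0.6 -0.58 0.044 0;0.3 -0.63 -0.616 0.044 0;0.3 -0.63 -0.616 0.044 0"

```text
time: 32.85
position: [0.4444, -0.282, 0.1509]
tool_rot: [0.607, 0.795, 0.0, -0.001]
ft_force: [0.7, 0.3, -1.6]
grip_width: 0.0686
grip_force: 20.0
```

Emit:
move_arm --motion "0.3 0 0 0.1 0;0.3 0 0 0.22 0;0.3 0 0 0.34 0;0.3 0 0 0.375 0;0.3 0 0 0.375 0"

```text
time: 33.27
position: [0.4448, -0.2778, 0.0749]
tool_rot: [0.605, 0.796, 0.001, -0.003]
ft_force: [-0.6, 0.7, -0.5]
grip_width: 0.0689
grip_force: 20.0
```

Emit:
move_arm --motion "0.3 0 0 0 0;0.3 0 0 0 0;0.3 0 0 0 0;0.3 0 0 0 0;0.3 0 0 0 0;0.3 0 0 0 0" --newtons 3

```text
time: 33.77
position: [0.4458, -0.2808, 0.0777]
tool_rot: [0.606, 0.796, 0.0, 0.0]
ft_force: [-0.5, 0.8, -1.0]
grip_width: 0.07
grip_force: 3.0
```

Run:
```python
from duo import *
plan([])
p,d,m=cam('side'); P=pts(d,m); t=np.array(robot.get_obs()['position'])
ex,ey=np.array([np.cos(YAW),np.sin(YAW)]),np.array([-np.sin(YAW),np.cos(YAW)])
def slices(n):
    p,d,m=cam(n); P=pts(d,m); q=P[...,:2]-t[:2]; U=q@ex; V=q@ey
    for z0 in np.arange(.006,.12,.012):
        k=(d>0)&(abs(U)<.031)&(abs(V)<.09)&(abs(P[...,2]-z0)<.006)
        if k.sum()>5: print(n,'z %.3f'%z0,k.sum(),'V',np.percentile(V[k],[2,98]).round(3))
slices('scene');slices('side')
```

```text
t33.8 at [ 0.4458 -0.2808  0.0777] yaw 15.4 w 0.0700
scene z 0.006 1226 V [-0.087  0.086]
scene z 0.030 13 V [0.013 0.041]
scene z 0.042 43 V [0.006 0.05 ]
scene z 0.054 98 V [-0.019  0.062]
scene z 0.066 123 V [-0.016  0.061]
scene z 0.078 21 V [0.012 0.051]
side z 0.006 2025 V [-0.084  0.056]
side z 0.018 174 V [0.01  0.028]
side z 0.030 422 V [0.001 0.044]
side z 0.042 257 V [-0.012  0.051]
side z 0.054 251 V [-0.026  0.047]
side z 0.066 191 V [-0.023  0.04 ]
side z 0.078 60 V [-0.004  0.03 ]
side z 0.090 31 V [0.009 0.029]
side z 0.102 16 V [0.025 0.029]
```

The cup has swung to about 45°. I'll give it more time at 3 N with a small shake.

Emit:
move_arm --motion "0.3 0.03 0 0 0;0.3 -0.03 0 0 0;0.3 0.03 0 0 0;0.3 -0.03 0 0 0;0.3 0.03 0 0 0;0.3 -0.03 0 0 0;0.3 0.03 0 0 0;0.3 -0.03 0 0 0;0.3 0 0 0 0;0.3 0 0 0 0;0.3 0 0 0 0;0.3 0 0 0 0"

```text
time: 34.92
position: [0.4455, -0.2804, 0.0771]
tool_rot: [0.606, 0.796, 0.0, -0.0]
ft_force: [0.3, -0.7, -1.7]
grip_width: 0.0699
grip_force: 3.0
```

```bash
cat > sl.py <<'E'
from duo import *
ex,ey=np.array([np.cos(YAW),np.sin(YAW)]),np.array([-np.sin(YAW),np.cos(YAW)])
def slices(n,t):
    p,d,m=cam(n); P=pts(d,m); q=P[...,:2]-t[:2]; U=q@ex; V=q@ey
    for z0 in np.arange(.012,.11,.012):
        k=(d>0)&(abs(U)<.031)&(abs(V)<.09)&(abs(P[...,2]-z0)<.006)
        if k.sum()>5: print(n,'z %.3f'%z0,k.sum(),'V',np.percentile(V[k],[2,98]).round(3))
plan([]); t=np.array(robot.get_obs()['position'])
slices('scene',t);slices('side',t)
E
python3 sl.py
```

```text
t34.9 at [ 0.4455 -0.2804  0.0771] yaw 15.5 w 0.0699
scene z 0.012 160 V [-0.058  0.062]
scene z 0.024 81 V [-0.03   0.027]
scene z 0.036 71 V [-0.03   0.028]
scene z 0.048 82 V [-0.03  0.03]
scene z 0.060 51 V [-0.028  0.027]
scene z 0.072 22 V [-0.026  0.024]
side z 0.012 61 V [-0.03   0.026]
side z 0.024 305 V [-0.031  0.028]
side z 0.036 387 V [-0.031  0.03 ]
side z 0.048 420 V [-0.032  0.032]
side z 0.060 389 V [-0.033  0.032]
side z 0.072 378 V [-0.033  0.032]
side z 0.084 15 V [-0.033 -0.018]
```

The cup hangs upright now. I'll lower it onto the pad and release.

Emit:
move_arm --motion "0.3 0 0 0.03 0;0.3 0 0 0.05 0;0.3 0 0 0.07 0;0.3 0 0 0.08 0;0.3 0 0 0.085 0;0.3 0 0 0.085 0;0.98 0 0 0.085 0;0.98 0 0 0.085 0;0.98 0 0 0.085 0;0.98 0 0 0.085 0;0.98 0 0 0 0;0.98 0 0 -0.1 0"

```text
time: 36.02
position: [0.4447, -0.2796, 0.0961]
tool_rot: [0.606, 0.796, 0.0, -0.002]
ft_force: [0.1, -0.5, -0.8]
grip_width: 0.0857
grip_force: 0.0
```

Emit:
move_arm --motion "0.98 0 0 -0.3 0;0.98 0 0 -0.3 0;0.98 0 0 -0.3 0;0.98 0 0 -0.3 0"

```text
time: 36.35
position: [0.4462, -0.281, 0.1582]
tool_rot: [0.606, 0.796, -0.0, 0.001]
ft_force: [-0.6, 0.3, -0.8]
grip_width: 0.0864
grip_force: 0.0
```

Run:
```python
from look import *
from plan import *
from duo import duo
top('scene',.058,.075,(.36,.52,-.36,-.2)); top('side',.058,.075,(.36,.52,-.36,-.2))
top('scene',.012,.035,(.5,.7,-.3,-.15)); top('side',.012,.035,(.5,.7,-.3,-.15)); top('scene',.052,.075,(.45,.7,-.1,.1))
duo('t4',0,.0,.03)
b=cw(-.095,0)
plan([(.50,-.17,.15,15.4,50),(*b,.15,15.4,50),(*b,.058,15.4,50)])
```

```text
scene [168. 223.] 220 med [ 0.4451 -0.2804  0.0636] rect [ 445.6 -281.6] [69.5 68.7] 5.9
side [298. 367.] 465 med [ 0.4447 -0.2803  0.0631] rect [ 445.3 -280.2] [70.1 68.4] 32.3
scene [201. 293.] 265 med [ 0.6189 -0.2302  0.0237] rect [ 616.4 -232. ] [39.6 86.4] 86.5
side [380. 338.] 559 med [ 0.6114 -0.234   0.021 ] rect [ 615.4 -230.7] [43.3 85.9] 86.5
scene [283. 236.] 166 med [ 0.5348 -0.0373  0.0621] rect [533.8 -37. ] [16.6 48.8] 10.6
t36.7 at [ 0.4452 -0.2802  0.1559] yaw 15.5 w 0.0861
0.15 0.4580 0.4111 0.0297 0.0003 | x5
  -> q1-q6 deg 15 target [ 0.5  -0.17  0.15] q6 -0.60
0.15 0.5984 0.3407 -0.0000 -0.0000 | x6
  -> q1-q6 deg 15 target [ 0.5339 -0.0365  0.15  ] q6 -0.34
0.15 0.0000 0.0000 0.4600 -0.0000 | x5
  -> q1-q6 deg 15 target [ 0.5339 -0.0365  0.058 ] q6 -0.34
```

View pics/t4.png

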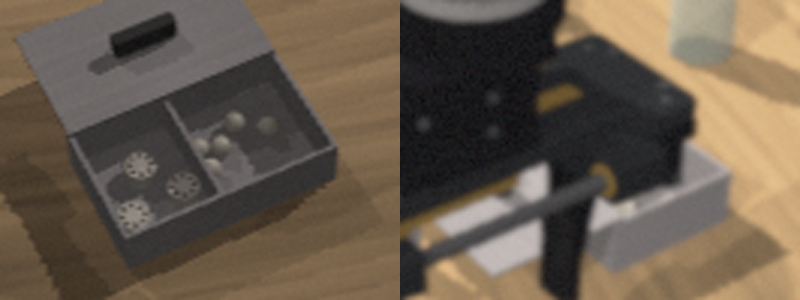

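The cup stands upright at (0.4455, -0.281), the beads are in the large compartment, and three holders are in the small one. Next I'll check the cup is empty and shut the lid.

Emit:
move_arm --motion "0.15 0.458 0.411 0.03 0;0.15 0.458 0.411 0.03 0;0.15 0.458 0.411 0.03 0;0.15 0.458 0.411 0.03 0;0.15 0.458 0.411 0.03 0;0.15 0.458 0.411 0.03 0" --newtons 20

```text
time: 37.2
position: [0.5004, -0.1705, 0.1506]
tool_rot: [0.605, 0.796, -0.0, -0.0]
ft_force: [-0.3, -0.2, 0.1]
grip_width: 0.0547
grip_force: 0.0
```

Emit:
move_arm --motion "0.15 0.598 0.341 0 0;0.15 0.598 0.341 0 0;0.15 0.598 0.341 0 0;0.15 0.598 0.341 0 0;0.15 0.598 0.341 0 0;0.15 0.598 0.341 0 0;0.15 0.598 0.341 0 0"

```text
time: 37.78
position: [0.5342, -0.0389, 0.151]
tool_rot: [0.606, 0.795, -0.0, 0.0]
ft_force: [0.2, 0.1, 0.6]
grip_width: 0.0503
grip_force: 0.0
```

Run:
```python
from look import *
from plan import *
for n in('scene','side'):
    p,d,m=cam(n); P=pts(d,m); r=np.hypot(P[...,0]-.4455,P[...,1]+.281)
    k=(d>0)&(r<.026)&(P[...,2]>.004)&(P[...,2]<.05); print(n,k.sum(),'z',np.percentile(P[...,2][k],[5,50,95]).round(4),'bright',np.percentile(p.max(-1)[k],[50,90,100]), 'white px',(k&(p.min(-1)>130)).sum())
b=cw(-.095,0)
plan([(*b,.058,15.4,50),(*cw(.0015,0),.058,15.4,50)])
```

```text
scene 15 z [0.0058 0.0084 0.0174] bright [52. 55. 57.] white px 0
side 36 z [0.0048 0.0062 0.008 ] bright [ 95.  98. 100.] white px 0
t37.9 at [ 0.5342 -0.039   0.151 ] yaw 15.3 w 0.0501
0.15 0.0122 0.0019 0.4652 -0.0005 | x5
  -> q1-q6 deg 15 target [ 0.5339 -0.0365  0.058 ] q6 -0.34
0.15 -0.0000 0.4825 -0.0000 -0.0000 | x5
  -> q1-q6 deg 15 target [ 0.6269 -0.0109  0.058 ] q6 -0.29
```

Emit:
move_arm --motion "0.15 0.01 0 0.465 0;0.15 0.01 0 0.465 0;0.15 0.01 0 0.465 0;0.15 0.01 0 0.465 0;-0.89 0.01 0 0.465 0;-0.89 0.01 0 0.465 0;-0.89 0.01 0 0.465 0;-0.89 0.01 0 0.465 0;-0.89 0.01 0 0.465 0;-0.89 0.01 0 0.465 0;-0.89 0.01 0 0.465 0"

```text
time: 38.8
position: [0.5339, -0.035, 0.0585]
tool_rot: [0.605, 0.796, 0.0, 0.0]
ft_force: [0.4, -0.5, 3.1]
grip_width: 0.012
grip_force: 20.1
```

Emit:
move_arm --motion "-0.89 0 0.1 0 0;-0.89 0 0.2 0 0;-0.89 0 0.3 0 0;-0.89 0 0.4 0 0;-0.89 0 0.45 0 0;-0.89 0 0.485 0 0;-0.89 0 0.485 0 0;-0.89 0 0.485 0 0"

```text
time: 39.47
position: [0.6246, -0.0105, 0.0585]
tool_rot: [0.605, 0.796, -0.003, -0.002]
ft_force: [-5.9, -4.5, 6.0]
grip_width: 0.0118
grip_force: 20.0
```

Run:
```python
from look import *
from plan import *
print(robot.get_obs()['ft_force'])
plan([])
top('side',.037,.05,(.5,.75,-.15,.15),300)
```

```text
[-5.85112377 -4.49943953  6.02245681]
t39.5 at [ 0.6246 -0.0105  0.0585] yaw 15.5 w 0.0118
side [339. 264.] 1968 med [ 0.6138 -0.036   0.044 ] rect [612.1 -14.3] [126.4 168.9] 15.2
```

Emit:
move_arm --motion "-0.3 0 0 0 0;-0.3 0 0 0 0;-0.3 0 0 0 0;-0.3 0 0 -0.2 0;-0.3 0 0 -0.4 0;-0.3 0 0 -0.46 0;-0.3 0 0 -0.46 0;-0.3 0 0 -0.46 0"

```text
time: 40.18
position: [0.6277, -0.009, 0.1507]
tool_rot: [0.605, 0.796, 0.001, 0.001]
ft_force: [0.4, -0.6, 0.5]
grip_width: 0.0303
grip_force: 0.0
```

```bash
sed -i 's/^C=.*/C=np.array([.6248,-.0108]); YAW=np.radians(15.4)/' plan.py
python3 - <<'E'
from look import *
from plan import *
top('scene',.037,.05,(.5,.75,-.15,.15),300)
for n in('scene','side'):
    p,d,m,P=top(n,.017,.032,(.5,.7,-.3,-.15))
    k=(d>0)&(P[...,0]>.55)&(P[...,0]<.68)&(P[...,1]>-.28)&(P[...,1]<-.19)&(P[...,2]>.018)&(P[...,2]<.032)
    q=P[k][:,:2]
    for x in np.arange(.57,.67,.01):
        s=q[abs(q[:,0]-x)<.005]
        if len(s)>2: print(n,'x %.3f'%x,len(s),'y',s[:,1].min().round(4),s[:,1].max().round(4),'mid',((s[:,1].min()+s[:,1].max())/2).round(4))
plan([(.60,-.10,.13,-40,55),(.594,-.23,.13,-93.5,55),(.594,-.23,.0115,-93.5,55)])
E
```

```text
scene [300. 275.] 2662 med [ 0.6357 -0.0264  0.0458] rect [611.8 -15.3] [127.4 166.9] 14.6
scene [200. 292.] 232 med [ 0.6194 -0.2304  0.0245] rect [ 616.3 -231. ] [39.5 85.6] 88.6
scene x 0.570 3 y -0.2488 -0.2106 mid -0.2297
scene x 0.580 21 y -0.2498 -0.2104 mid -0.2301
scene x 0.590 25 y -0.2483 -0.2121 mid -0.2302
scene x 0.600 21 y -0.246 -0.2152 mid -0.2306
scene x 0.610 24 y -0.2434 -0.217 mid -0.2302
scene x 0.620 40 y -0.2424 -0.2204 mid -0.2314
scene x 0.630 29 y -0.2413 -0.2236 mid -0.2325
scene x 0.640 20 y -0.2396 -0.2261 mid -0.2328
scene x 0.650 22 y -0.2383 -0.2266 mid -0.2325
scene x 0.660 12 y -0.2388 -0.2285 mid -0.2336
side [381. 337.] 410 med [ 0.614  -0.2302  0.0223] rect [ 615.3 -231.4] [42.5 85.6] 86.2
side x 0.570 10 y -0.2499 -0.2101 mid -0.23
side x 0.580 44 y -0.2489 -0.2075 mid -0.2282
side x 0.590 46 y -0.2483 -0.2112 mid -0.2298
side x 0.600 43 y -0.2451 -0.2139 mid -0.2295
side x 0.610 49 y -0.2437 -0.2165 mid -0.2301
side x 0.620 54 y -0.2427 -0.2181 mid -0.2304
side x 0.630 46 y -0.2409 -0.2201 mid -0.2305
side x 0.640 45 y -0.2384 -0.2238 mid -0.2311
side x 0.650 36 y -0.2382 -0.2256 mid -0.2319
side x 0.660 9 y -0.2368 -0.2265 mid -0.2316
t40.3 at [ 0.6259 -0.0088  0.1482] yaw 15.5 w 0.0306
0.26 -0.4049 -0.2463 0.0911 0.3082 | x10
  -> q1-q6 deg -40 target [ 0.6  -0.1   0.13] q6 0.53
0.26 -0.5172 0.3948 -0.0000 0.2972 | x10
  -> q1-q6 deg -94 target [ 0.594 -0.23   0.13 ] q6 1.26
0.26 0.0000 0.0000 0.5925 -0.0000 | x5
  -> q1-q6 deg -94 target [ 0.594  -0.23    0.0115] q6 1.26
```

Emit:
move_arm --motion "0.26 -0.405 -0.246 0.091 0.308;0.26 -0.405 -0.246 0.091 0.308;0.26 -0.405 -0.246 0.091 0.308;0.26 -0.405 -0.246 0.091 0.308;0.26 -0.405 -0.246 0.091 0.308;0.26 -0.405 -0.246 0.091 0.308;0.26 -0.405 -0.246 0.091 0.308;0.26 -0.405 -0.246 0.091 0.308;0.26 -0.405 -0.246 0.091 0.308;0.26 -0.405 -0.246 0.091 0.308"

```text
time: 41.17
position: [0.6006, -0.1001, 0.1304]
tool_rot: [0.906, 0.424, -0.001, -0.001]
ft_force: [-1.0, -0.4, -0.1]
grip_width: 0.055
grip_force: 0.0
```

Emit:
move_arm --motion "0.26 -0.517 0.395 0 0.29;0.26 -0.517 0.395 0 0.29;0.26 -0.517 0.395 0 0.29;0.26 -0.517 0.395 0 0.29;0.26 -0.517 0.395 0 0.29;0.26 -0.517 0.395 0 0.29;0.26 -0.517 0.395 0 0.29;0.26 -0.517 0.395 0 0.29;0.26 -0.517 0.395 0 0.29;0.26 -0.517 0.395 0 0.29"

```text
time: 42.0
position: [0.5952, -0.2302, 0.1313]
tool_rot: [1.0, -0.018, -0.001, -0.0]
ft_force: [0.9, 0.4, 0.1]
grip_width: 0.0549
grip_force: 0.0
```

Run:
```python
from look import *
from plan import *
top('side',.012,.032,(.5,.7,-.3,-.15))
plan([(.594,-.2302,.0115,-92.2,55)])
```

```text
side [380. 338.] 567 med [ 0.6113 -0.2332  0.0208] rect [ 615.2 -229.5] [42.3 85.5] 88.6
t42.0 at [ 0.5953 -0.2302  0.1314] yaw -92.0 w 0.0547
0.26 -0.0066 0.0004 0.5994 0.0009 | x5
  -> q1-q6 deg -92 target [ 0.594  -0.2302  0.0115] q6 1.24
```

Emit:
move_arm --motion "0.26 -0.006 0 0.3 0;0.26 -0.006 0 0.5 0;0.26 -0.006 0 0.598 0;0.26 -0.006 0 0.598 0;0.26 -0.006 0 0.598 0;-0.55 -0.006 0 0.598 0;-0.55 -0.006 0 0.598 0;-0.55 -0.006 0 0.598 0;-0.55 -0.006 0 0.598 0;-0.55 -0.006 0 0.598 0;-0.55 -0.006 0 0.598 0;-0.55 -0.006 0 0.598 0" --newtons 20

```text
time: 43.05
position: [0.5944, -0.2303, 0.0126]
tool_rot: [1.0, -0.019, 0.0, -0.0]
ft_force: [1.0, 1.0, 2.5]
grip_width: 0.0221
grip_force: 8.5
```

Emit:
move_arm --motion "-0.55 0 0 0 0;-0.55 0 0 0 0;-0.55 0 0 -0.1 0;-0.55 0 0 -0.2 0;-0.55 0 0 -0.3 0;-0.55 0 0 -0.3 0;-0.55 0 0 -0.3 0"

```text
time: 43.63
position: [0.5951, -0.2309, 0.0732]
tool_rot: [1.0, -0.019, 0.001, 0.001]
ft_force: [-0.3, 0.8, -0.9]
grip_width: 0.0201
grip_force: 10.7
```

Run:
```python
from look import *
from plan import *
p,d,m,P=top('side',.06,.11,(.55,.7,-.3,-.17))
p,d,m=cam('scene'); P=pts(d,m)
t=np.array(robot.get_obs()['position'])
k=(d>0)&(P[...,2]>.06)&(P[...,2]<.1)&(P[...,0]>t[0]+.012)&(P[...,0]<.69)&(abs(P[...,1]-t[1])<.03)
print(k.sum(), 'jaw xmax',np.percentile(P[k][:,0],[50,98]),'y',np.percentile(P[k][:,1],[2,50,98]),'z',np.percentile(P[k][:,2],[2,98]))
s=np.array(cw(-.166,0))
plan([(.53,-.15,.07,-80,19.5),(*s,.07,-74.6,19.5),(*s,.0175,-74.6,19.5)])
```

```text
side [369. 318.] 335 med [ 0.5839 -0.2396  0.0794] rect [ 584.7 -231.9] [44.2 21.2] 87.7
247 jaw xmax [0.63126257 0.65947731] y [-0.24644877 -0.23563481 -0.2214963 ] z [0.06300005 0.08847018]
t43.7 at [ 0.5936 -0.23    0.0712] yaw -92.2 w 0.0200
-0.55 -0.3329 -0.3875 0.0062 -0.0676 | x5
  -> q1-q6 deg -80 target [ 0.53 -0.15  0.07] q6 1.12
-0.55 -0.2387 -0.5250 -0.0000 -0.0300 | x5
  -> q1-q6 deg -75 target [ 0.4648 -0.0549  0.07  ] q6 1.18
-0.55 0.0000 0.0000 0.2625 -0.0000 | x4
  -> q1-q6 deg -75 target [ 0.4648 -0.0549  0.0175] q6 1.18
```

Emit:
move_arm --motion "-0.55 -0.1 -0.12 0 -0.02;-0.55 -0.22 -0.25 0 -0.04;-0.55 -0.333 -0.388 0.006 -0.068;-0.55 -0.333 -0.388 0.006 -0.068;-0.55 -0.333 -0.388 0.006 -0.068"

```text
time: 44.15
position: [0.5278, -0.1478, 0.0695]
tool_rot: [0.996, 0.088, -0.003, -0.002]
ft_force: [1.4, 0.6, -0.6]
grip_width: 0.0197
grip_force: 10.7
```

Emit:
move_arm --motion "-0.55 -0.07 -0.15 0 -0.01;-0.55 -0.15 -0.32 0 -0.02;-0.55 -0.239 -0.525 0 -0.03;-0.55 -0.239 -0.525 0 -0.03;-0.55 -0.239 -0.525 0 -0.03;-0.55 -0.239 -0.525 0 -0.03"

```text
time: 44.65
position: [0.4671, -0.056, 0.0708]
tool_rot: [0.991, 0.134, 0.001, 0.001]
ft_force: [0.2, -0.7, -0.9]
grip_width: 0.02
grip_force: 10.7
```

Run:
```python
from look import *
from plan import *
c,s=np.cos(YAW),np.sin(YAW)
def wc(p): q=p[...,:2]-C; return np.stack([c*q[...,0]+s*q[...,1],-s*q[...,0]+c*q[...,1]],-1)
for n in('side','scene','wrist'):
    p,d,m=cam(n); P=pts(d,m); W=wc(P)
    k=(d>0)&(W[...,0]<-.056)&(W[...,0]>-.079)&(abs(W[...,1])<.02)&(P[...,2]>.012)&(P[...,2]<.05)
    if k.sum()>3: print(n,'tab',k.sum(),'y',np.percentile(W[k][:,1],[5,50,95]).round(4),'x',np.percentile(W[k][:,0],[2,98]).round(4),'z',np.percentile(P[k][:,2],[5,95]).round(3))
    k=(d>0)&(W[...,0]<-.09)&(W[...,0]>-.15)&(abs(W[...,1])<.03)&(P[...,2]>.055)&(P[...,2]<.095)
    if k.sum()>3:
        for x in np.arange(-.145,-.09,.01):
            g=W[k][abs(W[k][:,0]-x)<.005]
            if len(g)>2: print(n,'clip x %.3f'%x,len(g),'y',g[:,1].min().round(4),g[:,1].max().round(4))
    if n=='wrist': save('w5',p)
plan([(*cw(-.166,0),.0175,-74.6,19.5)])
```

```text
side tab 147 y [-0.0032 -0.0008  0.0042] x [-0.0767 -0.0563] z [0.014 0.044]
side clip x -0.145 12 y -0.014 -0.0109
side clip x -0.135 16 y -0.0129 -0.0088
side clip x -0.125 16 y -0.0128 -0.01
side clip x -0.115 19 y -0.0146 -0.0115
side clip x -0.105 22 y -0.0172 -0.0121
side clip x -0.095 3 y -0.0151 -0.0144
scene tab 44 y [-0.0039 -0.0011  0.0016] x [-0.0774 -0.0591] z [0.018 0.047]
scene clip x -0.145 32 y -0.0146 0.0048
scene clip x -0.135 51 y -0.0147 0.006
scene clip x -0.125 44 y -0.0149 0.0056
scene clip x -0.115 34 y -0.0161 0.0064
scene clip x -0.105 49 y -0.0172 0.009
scene clip x -0.095 15 y -0.0181 0.0068
wrist tab 792 y [-0.0017  0.0012  0.0037] x [-0.0766 -0.0565] z [0.029 0.046]
wrist clip x -0.145 773 y -0.013 0.007
wrist clip x -0.135 1249 y -0.0131 0.0069
wrist clip x -0.125 1169 y -0.0135 0.0075
wrist clip x -0.115 927 y -0.0145 0.0086
wrist clip x -0.105 993 y -0.0161 0.0105
wrist clip x -0.095 196 y -0.0161 0.0104
t44.8 at [ 0.4674 -0.0568  0.071 ] yaw -74.6 w 0.0200
-0.55 -0.0103 -0.0129 0.2674 -0.0001 | x4
  -> q1-q6 deg -75 target [ 0.4648 -0.0549  0.0175] q6 1.18
```

View pics/w5.png

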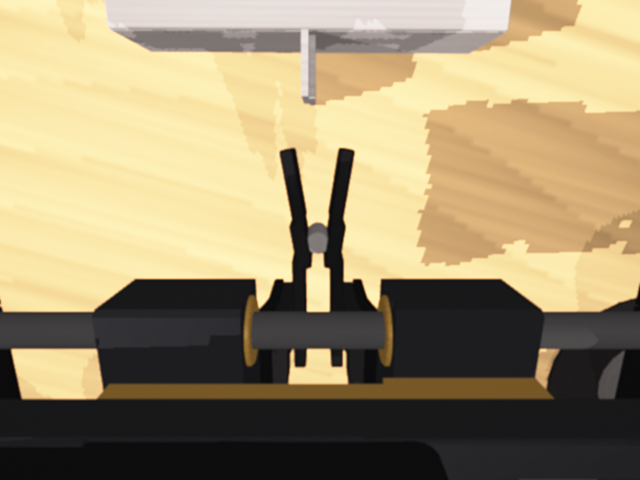

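The wrist view shows the clip's jaws open at (290,152) and (346,152), the pair of tabs at (309,65), and the clip centre at column 317. The clip sits about 4 mm too far towards case -y, so I'll correct that while lowering.

Emit:
move_arm --motion "-0.55 -0.01 -0.02 0.1 0;-0.55 -0.01 -0.02 0.2 0;-0.55 -0.01 -0.02 0.266 0;-0.55 -0.01 -0.02 0.266 0;-0.55 -0.01 -0.02 0.266 0"

```text
time: 45.22
position: [0.4629, -0.0528, 0.0173]
tool_rot: [0.991, 0.134, -0.0, -0.0]
ft_force: [0.3, -0.6, -0.0]
grip_width: 0.0198
grip_force: 10.7
```

```bash
cat > al.py <<'E'
from look import *
from plan import *
c,s=np.cos(YAW),np.sin(YAW)
def wc(p): q=p[...,:2]-C; return np.stack([c*q[...,0]+s*q[...,1],-s*q[...,0]+c*q[...,1]],-1)
for n in('scene','wrist'):
    p,d,m=cam(n); P=pts(d,m); W=wc(P)
    k=(d>0)&(W[...,0]<-.056)&(W[...,0]>-.074)&(abs(W[...,1])<.006)&(P[...,2]>.03)&(P[...,2]<.05)
    g=W[k]; print(n,'tab',k.sum(),'y',np.percentile(g[:,1],[1,50,99]).round(4),'xmin',g[:,0].min().round(4))
    t=wc(np.array(robot.get_obs()['position'])[None])[0]; 
    k=(d>0)&(W[...,0]>t[0]+.012)&(W[...,0]<t[0]+.07)&(abs(W[...,1])<.025)&(P[...,2]>.02)&(P[...,2]<.045)&(p.max(-1)<70)
    for x in np.arange(t[0]+.02,t[0]+.068,.01):
        g=W[k][abs(W[k][:,0]-x)<.004]
        if len(g)>4: print(n,'clip dx %.3f'%(x-t[0]),len(g),'y',g[:,1].min().round(4),g[:,1].max().round(4),'mid',((g[:,1].min()+g[:,1].max())/2).round(4))
print('tcp case',t.round(4)); plan([(*cw(-.121,0),.0175,-74.6,19.5)])
E
python3 al.py
```

```text
scene tab 30 y [-0.004  -0.0008  0.0024] xmin -0.0733
scene clip dx 0.020 18 y -0.0107 0.0101 mid -0.0003
scene clip dx 0.030 30 y -0.0086 0.01 mid 0.0007
scene clip dx 0.040 18 y -0.0091 0.0098 mid 0.0003
scene clip dx 0.050 20 y -0.0112 0.013 mid 0.0009
scene clip dx 0.060 25 y -0.0121 0.0136 mid 0.0007
wrist tab 1137 y [-0.0019  0.0009  0.0039] xmin -0.074
wrist clip dx 0.020 573 y -0.0074 0.0114 mid 0.002
wrist clip dx 0.030 634 y -0.0075 0.0115 mid 0.002
wrist clip dx 0.040 629 y -0.0078 0.0121 mid 0.0022
wrist clip dx 0.050 629 y -0.009 0.0133 mid 0.0022
wrist clip dx 0.060 663 y -0.0106 0.0149 mid 0.0022
tcp case [-0.1668  0.0025]
t45.3 at [ 0.4633 -0.0527  0.0183] yaw -74.6 w 0.0196
-0.55 0.2292 0.0128 0.0039 0.0001 | x4
  -> q1-q6 deg -75 target [ 0.5081 -0.0429  0.0175] q6 1.22
```

Emit:
move_arm --motion "-0.55 0 0.006 0 0;-0.55 0.04 0.006 0 0;-0.55 0.08 0.006 0 0;-0.55 0.12 0.006 0 0;-0.55 0.16 0.006 0 0;-0.55 0.2 0.006 0 0;-0.55 0.229 0.006 0 0;-0.55 0.229 0.006 0 0;-0.55 0.229 0.006 0 0"

```text
time: 46.07
position: [0.507, -0.0406, 0.0178]
tool_rot: [0.991, 0.135, -0.0, 0.0]
ft_force: [-1.5, -0.5, -0.8]
grip_width: 0.0199
grip_force: 10.7
```

```bash
python3 al.py; python3 -c "
from look import *
p,d,m=cam('wrist'); save('w6',p[0:400,120:520])"
```

```text
scene tab 28 y [-0.004  -0.0006  0.0026] xmin -0.0718
scene clip dx 0.020 17 y -0.0089 0.0104 mid 0.0008
scene clip dx 0.030 29 y -0.0086 0.0087 mid 0.0001
scene clip dx 0.040 19 y -0.0098 0.0108 mid 0.0005
scene clip dx 0.050 32 y -0.0103 0.013 mid 0.0014
scene clip dx 0.060 17 y -0.0112 0.0133 mid 0.001
wrist tab 1002 y [-0.0054  0.0011  0.0037] xmin -0.074
wrist clip dx 0.020 550 y -0.0072 0.012 mid 0.0024
wrist clip dx 0.030 631 y -0.0073 0.0117 mid 0.0022
wrist clip dx 0.040 632 y -0.0076 0.0124 mid 0.0024
wrist clip dx 0.050 622 y -0.0087 0.0136 mid 0.0025
wrist clip dx 0.060 657 y -0.0103 0.0152 mid 0.0025
tcp case [-0.1223  0.0027]
t46.2 at [ 0.5061 -0.0407  0.0177] yaw -74.5 w 0.0194
-0.55 0.0066 0.0136 0.0010 0.0004 | x3
  -> q1-q6 deg -75 target [ 0.5081 -0.0429  0.0175] q6 1.22
```

View pics/w6.png

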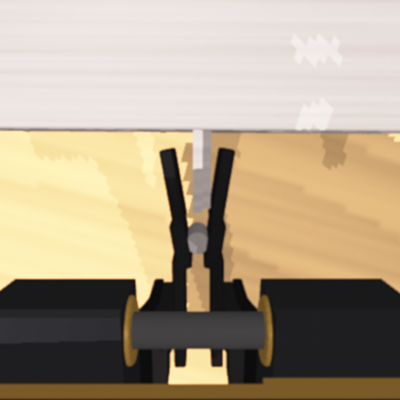

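Both tabs stand between the open jaws at (201,165). I'll centre by 1.4 mm and release.

Emit:
move_arm --motion "-0.55 0 0.007 0 0;-0.55 0 0.007 0 0;-0.55 0 0.007 0 0;-0.3 0 0.007 0 0;-0.1 0 0.007 0 0;0.2 0 0.007 0 0;0.2 0 0.007 0 0;0.2 0 0.007 0 0;0.2 0 0.007 0 0;0.2 0 0.007 0 0;0.2 0 0.007 0 0"

```text
time: 47.13
position: [0.5072, -0.0422, 0.0179]
tool_rot: [0.991, 0.135, 0.0, 0.0]
ft_force: [0.2, 0.1, -0.1]
grip_width: 0.0515
grip_force: 0.0
```

Emit:
move_arm --motion "0.2 0 0 -0.1 0;0.2 0 0 -0.3 0;0.2 0 0 -0.5 0;0.2 -0.2 0 -0.7 0;0.2 -0.2 0 -0.7 0;0.2 -0.2 0 -0.7 0;0.2 -0.2 0 -0.7 0"

```text
time: 47.72
position: [0.4689, -0.0531, 0.1584]
tool_rot: [0.991, 0.134, 0.001, 0.0]
ft_force: [0.0, -1.2, -0.6]
grip_width: 0.0524
grip_force: 0.0
```

Run:
```python
from look import *
from plan import *
c,s=np.cos(YAW),np.sin(YAW)
def wc(p): q=p[...,:2]-C; return np.stack([c*q[...,0]+s*q[...,1],-s*q[...,0]+c*q[...,1]],-1)
for n in('scene','side','wrist'):
    p,d,m=cam(n); P=pts(d,m); W=wc(P)
    k=(d>0)&(W[...,0]>-.18)&(W[...,0]<-.054)&(abs(W[...,1])<.04)&(P[...,2]>.018)&(P[...,2]<.04)&(p.max(-1)<75)
    g=W[k]; print(n,k.sum(),'x',np.percentile(g[:,0],[1,99]).round(4))
    for x in np.arange(-.14,-.05,.01):
        h=g[abs(g[:,0]-x)<.004]
        if len(h)>4: print('  x %.3f'%x,'y',h[:,1].min().round(4),h[:,1].max().round(4))
    if n=='wrist': save('w7',p[60:,:])
top('side',.037,.05,(.5,.75,-.15,.15),300); top('scene',.058,.075,(.36,.52,-.36,-.2)); top('side',.01,.2,(.58,.85,.08,.3),100)
plan([])
```

```text
scene 196 x [-0.1428 -0.062 ]
  x -0.140 y -0.0184 0.0167
  x -0.130 y -0.0168 0.0132
  x -0.120 y -0.0152 0.014
  x -0.110 y -0.0154 0.011
  x -0.100 y -0.0119 0.0092
  x -0.090 y -0.0104 0.0073
  x -0.080 y -0.0083 0.0007
  x -0.070 y -0.0092 -0.0002
side 319 x [-0.1415 -0.0589]
  x -0.140 y -0.0187 0.0156
  x -0.130 y -0.0169 0.0155
  x -0.120 y -0.0152 0.0124
  x -0.110 y -0.0131 0.0135
  x -0.100 y -0.0119 0.0108
  x -0.090 y -0.011 0.0074
  x -0.080 y -0.0089 0.0047
  x -0.070 y -0.0088 -0.001
  x -0.060 y -0.007 -0.0026
wrist 1425 x [-0.1405 -0.0584]
  x -0.140 y -0.0156 0.0182
  x -0.130 y -0.0141 0.0166
  x -0.120 y -0.0132 0.0151
  x -0.110 y -0.011 0.0136
  x -0.100 y -0.0095 0.0121
  x -0.090 y -0.0074 0.0093
  x -0.080 y -0.0066 0.0085
  x -0.070 y -0.0058 0.0077
  x -0.060 y -0.0058 0.0077
side [339. 261.] 2242 med [ 0.6177 -0.0276  0.044 ] rect [612.2 -14.2] [127.4 169. ] 15.3
scene [167. 222.] 235 med [ 0.4407 -0.2825  0.0643] rect [ 445.2 -281.1] [71.  70.2] 48.9
side [373. 210.] 850 med [0.7718 0.1205 0.0645] rect [775.1 127.4] [38.3 52.9] 58.3
side [320. 212.] 114 med [0.6785 0.2264 0.0232] rect [678.6 228.6] [25.1 29.9] 48.3
t48.0 at [ 0.4687 -0.0527  0.1567] yaw -74.5 w 0.0525
```

View pics/w7.png

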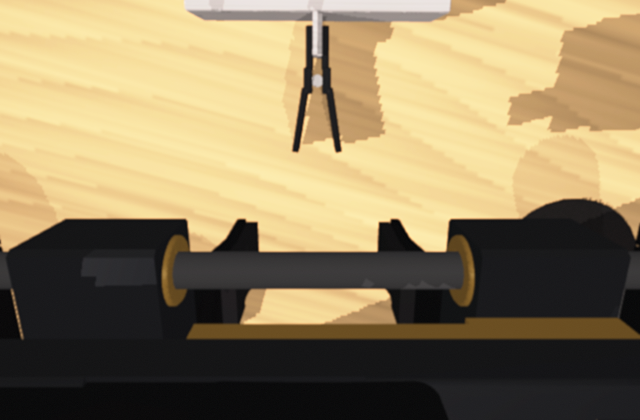

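The clip grips both tabs: the jaws are at (317,50) around the plate, and its tips reach x -58 mm. The lid is shut, the cup stands on its pad, and the gripper is clear.

```bash
python3 -c "
from rig import robot
print(robot.hand_in())"
```

```text
the job is handed in; nothing more can be done
None
```

I handed the job in at about 48 s of the 210 s allowed and have not seen the verdict. The last camera views show the lid shut with the clip gripping both tabs, and the cup upright near the middle of its pad. Before the lid closed, at least five beads were in the larger compartment with none left in the cup, and all three filter holders were in the smaller one; the bottle and flashlight were left alone.

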